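# Stow the pump and screwdriver in the shadow-cut service tray

### The arm

A 6-joint arm with a two-finger parallel gripper is mounted at the origin on a cart in front of the work surface, level with it; the furniture and walls round the work are solid. World frame = base frame: x ahead of the robot, y to its left, z up, the work surface at z = 0. Lengths are in mm, angles in rad, forces in N, time in s.
With the tool pointing down it reaches from about 275 to 750 mm from the base axis. Payload 10.2 kg.
Tool frame: the origin (TCP) lies midway between the tips of the shut fingers; the grasp point (between the pads) lies 19 mm behind it; z points along the fingers, y is the direction in which the jaws open and shut (so a half turn about z gives the same grasp; the last joint's range is limited). The gripper opens to 85 mm and grips with 20 to 120 N. Pads are 22 mm wide; open, the fingers measure 114 mm over their backs; the gripper's body (76 mm by 85 mm) begins 54 mm behind the grasp point. The pads swing forward as they close: fully open they stand 13 mm farther back than shut.
Start: joints at [1.005, 0.313, 1.498, -0, 1.331, -0.223], TCP at [176.479, 494.456, 231.294] pointing down, gripper open.
Joint ranges: [-2.94, 2.94], [-0.97, 2.17], [0.19, 2.56], [-1.23, 4.37], [0.02, 3.11], [-2.88, 2.88]. Speed limits (rad/s): [2.39, 2.39, 3.01, 3.14, 3.14, 3.14].

### API

Orientations are given as a unit quaternion [w, x, y, z].
In Python, from rig import sense, optics, ctrl gives the robot as it stands.
- The arm moves only by the tool play_rows, never from a script. Its argument "plan" is a list of rows, each a list of 7 numbers: the shift along the world's x, y, z in mm, then the turn, a rotation vector about the world's x, y, z in rad, then the opening, from -1 (shut) to 1 (fully open), so that 0 is half open. A call has 1 to 5 rows; each row shifts and turns the pose as measured when the row begins; what a row does not reach is not made up. A row lasts 1/12 s, in which the tool goes at most 41.7 mm and 7.16 degrees, less where a joint would pass 70% of its speed; a pose out of reach is approached as far as the arm can. A call is refused whole if a number of a shift passes 41.7 or a number of a turn 0.125, either way. A call with a gripper value outside its range is refused whole. The fingers move at their own pace and stop on an object; "grip_force" is the grip in N (left out, the last holds). Time passes only in rows, so rows that do not move let the fingers close. It gives the time, the measured TCP pose, the force and the opening at its end, in the units of the state.
- sense(): the state, without advancing time (a new reading comes with each control period).
- optics.capture(name): name is "scene" or "side" or "wrist"; returns a dict with "img" (420x560x3 uint8, blue, green, red), "fx", "fy", "cx", "cy" (pixels), "world_to_cam" (4x4, takes a point from world to camera coordinates). Camera axes: x right, y up, looking along -z (the intrinsics and any distortion apply to the point x, -y, -z); pixel columns grow to the right and rows downward; lengths in mm; the calibration is good to about 2 mm. A picture is of the moment at which its call begins. There is no depth.
- ctrl.finish_job(): hands the job in, once; it reports no verdict.
The state is a dict: "time_s": time; "joints": joint angles; "dq": joint speeds; "tau": joint torques, N m; "eef_pos": TCP position; "ee_rot": TCP orientation; "force": force on the tool from outside, world axes, zero at the start; "wrist_torque": the same for the moment, N m; "grip_width": opening from 0.0 (shut) to 1.0 (fully open).
Only numpy, scipy, OpenCV 4.12 (cv2) and the standard library are available. Lean on these libraries where they do the work, as an engineer would, in place of code of your own. Each camera call takes 0.05 s, during which the arm holds its last target. There are 200 camera calls.

### The job

Put the blue desoldering pump and the amber screwdriver that lie beside the shadow-cut service tray away in it, each in the cut-out of its own outline: tip tucked under the metal guard strip, then the handle end pressed down until the tool lies flat on the cut-out's floor and the orange spring latch has snapped back over it. Leave the tweezers in the tray and the red pliers on the bench undisturbed.

Things in the scene. Friction and masses are not known exactly. Their poses are not given: they have to be found in the camera images.
- tray: Charcoal foam tray, 172 (x) x 236 (y) x 29 mm high, fixed on the bench; origin: centre of its underside, z up. Its cut-outs (yellow floor) run along y with the tips at -y. An aluminium guard strip, 3 mm thick, lies on top over y -118 to -83 mm, bridging the tip ends. A finger channel over y +22 to +68 mm crosses the whole tray, 4 mm above the bench.
- tray_pump_cutout (a point): Point on the floor of the pump's cut-out (9 mm above the bench), tray axes; cut-out 20 mm deep, 1.2 mm slack each side, 4 mm at the ends. At home the pump's grip point is here at x 0, y +38, z +10.5 mm. The guard strip's underside is 20 mm above this floor, over y < -83 mm, so the tip only goes under it with the handle raised 10 to 20 degrees.
- tray_driver_cutout (a point): The same for the screwdriver's cut-out: point on its floor (9 mm above the bench), tray axes, 20 mm deep, slack 1.2 mm each side and 4 mm endways. At home the screwdriver's grip point is here at x 0, y +50, z +13 mm. Guard strip as for the pump: underside 20 mm above this floor over y < -83 mm.
- pump_grip (a point): Desoldering pump, 194 mm long, 60 g, lying on the bench: point half-way up its blue barrel (20 mm wide, 21 mm high). x across the tool, y along it away from the tip, z up. From here the barrel spans y -105 to +13 mm, the thin nozzle (6 mm, its axis 10 mm above the barrel's underside) ends at y -135, the black plunger rod at y +59. Another blue pump, far off on the bench, is not meant.
- driver_grip (a point): Screwdriver, 185 mm long, 82 g, lying on the bench: point half-way up its amber handle (26 mm wide and high). x across the tool, y along it away from the tip, z up. From here the handle spans y -13 to +42 mm, a neck 18 mm thick y -47 to -13, the steel blade (8 mm, its axis 13.5 mm above the handle's underside) ends at y -143.
- latch_pump (a joint): Orange sprung tongue in an aluminium housing (top 46.5 mm above the bench) on the +x side of the pump's cut-out at tray y +6 mm. 0 = sprung out over the cut-out, as at the start and again once the pump is home under it; up to 0.007 m = pushed back. Sloped on top: the pump, pressed down with about 10 N, pushes it aside; it snaps back 1.5 mm above the barrel.
- latch_driver (a joint): The same for the screwdriver: orange sprung tongue in a housing (top 51.5 mm above the bench) on the +x side of its cut-out at tray y +82 mm, beside the butt half of the handle. 0 = sprung out, up to 0.007 m = pushed back; passed with about 10 N.
- tweezers: Steel tweezers, 121 x 14 x 8 mm, lying in the narrow cut-out at the tray's -x side (x -68, y -39 mm, 17 mm above the bench); stay there.
- long_nose: Red long-nose pliers, 146 x 49 x 11 mm, on the bench in front, near the robot; a bystander. Origin: centre of the underside.

How it is judged:
By the outcome, as a careful person would: the job done as asked, in the order asked, and still so for the second after the job is handed in, with the robot touching nothing.
It also fails if it takes over 54 s, if anything falls off the work surface, if the arm or the gripper's body presses on something with over 40 N, if the wrist force passes 120 N, or if a joint passes its speed limit or range.

## Working session

There is one attempt and no reset: what is moved stays moved. The work goes in short steps, Python scripts to look and compute and a tool call to move; the robot and the scene stay as the last step left them, time stands still between calls to the robot, and variables do not carry over. Pictures are saved under pics/ and viewed, about 8 in all and at most 12, crops included, and the job is handed in when it is done.

Besides the shell and the picture viewer there is one more tool, called after "Emit:" by a JSON object that holds its "fn" and its "kwargs". play_rows: Moves the arm, as the interface text tells. Its arguments: {"type":"object","properties":{"plan":{"type":"array"},"grip_force":{"type":"number"}},"required":["plan"]}

```bash
mkdir -p pics; cat > h.py <<'E'
import numpy as np, cv2
from rig import sense, optics, ctrl
def cap(n,f):
    c=optics.capture(n); cv2.imwrite(f'pics/{f}.png',c['img']); np.savez(f'pics/{f}.npz',**{k:np.array(v) for k,v in c.items()}); return c
def load(f): return np.load(f'pics/{f}.npz')
def pix2w(f,u,v,z):
    c=load(f); M=c['world_to_cam']; R=M[:3,:3];t=M[:3,3]
    d=R.T@np.array([(u-c['cx'])/c['fx'],-(v-c['cy'])/c['fy'],-1]); o=-R.T@t
    return o+d*(z-o[2])/d[2]
def w2pix(f,p):
    c=load(f); q=c['world_to_cam']@np.append(p,1.)
    return np.array([c['cx']+c['fx']*q[0]/-q[2], c['cy']-c['fy']*q[1]/-q[2]])
E
python3 - <<'E'
from h import *
print(sense()); 
for n in("scene","side"):
    c=cap(n,n+'0'); print({k:v for k,v in c.items() if k!='img'})
a=cv2.imread('pics/scene0.png');b=cv2.imread('pics/side0.png')
E
```

```text
{'time_s': 0.0, 'joints': array([ 1.00462702e+00,  3.13471056e-01,  1.49844598e+00, -3.38390940e-05,
        1.33104443e+00, -2.23416810e-01]), 'dq': array([-7.46324341e-05,  2.78736476e-04,  4.46655953e-04, -1.63411884e-03,
        9.56887344e-04,  2.26518247e-04]), 'tau': array([ 1.80648349e-04, -4.12259102e+01, -2.59748948e+01, -1.43064067e-04,
        4.03569342e-03, -7.18898605e-06]), 'eef_pos': array([176.32029057, 494.21649109, 230.7209683 ]), 'ee_rot': array([-2.48065819e-04,  1.70534589e-01,  9.85351453e-01, -6.38079905e-04]), 'force': array([-0.09657259, -0.45507076,  0.06379919]), 'wrist_torque': array([-0.00425288,  0.00278453,  0.05518695]), 'grip_width': 0.9966313166651398}
{'fx': 469.3160413155064, 'fy': 469.3160413155064, 'cx': 274.1898489965431, 'cy': 209.2714960478666, 'world_to_cam': array([[ 7.95823575e-01, -6.05525354e-01, -1.97069345e-03,
        -2.10044074e+02],
       [ 4.63348968e-01,  6.06863787e-01,  6.45774015e-01,
        -4.36239727e+02],
       [-3.89836596e-01, -5.14835303e-01,  7.63526056e-01,
        -5.72080975e+02],
       [ 0.00000000e+00,  0.00000000e+00,  0.00000000e+00,
         1.00000000e+00]])}
{'fx': 409.1451148477334, 'fy': 409.1451148477334, 'cx': 274.7856093929911, 'cy': 214.44139828910082, 'world_to_cam': array([[-9.61721128e-01, -2.73147759e-01, -2.19721097e-02,
         5.59805837e+02],
       [ 9.41587781e-02, -4.04690020e-01,  9.09593378e-01,
         2.66638476e+01],
       [-2.57345286e-01,  8.72706302e-01,  4.14918201e-01,
        -9.86077047e+02],
       [ 0.00000000e+00,  0.00000000e+00,  0.00000000e+00,
         1.00000000e+00]])}
```

View pics/scene0.png

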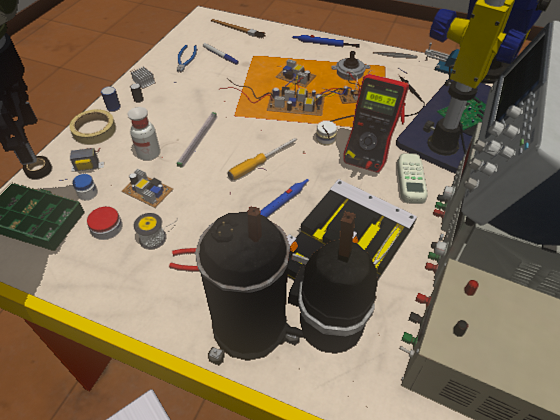

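View pics/side0.png

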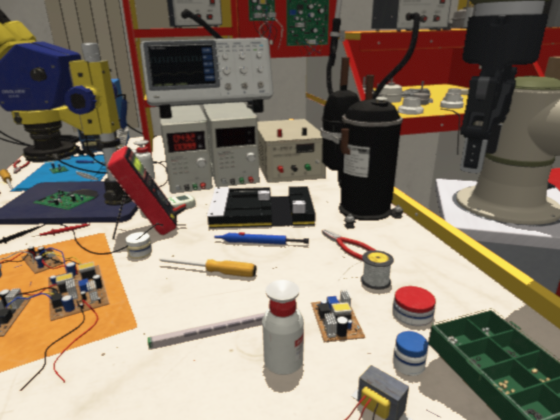

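The scene view shows the driver at (262,165), the pump at (285,200) and the tray at (358,225), partly hidden by the black canisters. The side view shows the tray at (262,207), with its guard strip at the left (far from the robot), the pump at (265,240) and the driver at (215,267).

```bash
python3 - <<'E'
from h import *
np.set_printoptions(precision=0,suppress=True)
for n,f,u,v,z in [('tray strip -left','side0',212,190,32),('strip near left','side0',209,221,32),('tray near right','side0',314,221,29),('tray far right','side0',303,189,29),
 ('scene strip L','scene0',340,182,32),('scene strip R','scene0',415,215,32),
 ('pump tip','side0',217,235,10),('pump rod end','side0',307,241,10),('pump tip sc','scene0',306,183,10),
 ('drv tip','side0',161,261,13),('drv butt','side0',255,270,13),('drv tip sc','scene0',296,141,13),('drv butt sc','scene0',232,175,13),
 ('canister front base','side0',365,216,0),('canL','side0',343,205,0),('canR','side0',393,210,0),('can2 sc','scene0',335,345,0),('can1 sc','scene0',250,352,0),('pliers','side0',325,232,5),('pliers2','side0',372,258,5)]:
  print(n,pix2w(f,u,v,z))
E
```

```text
tray strip -left [702. 150.  32.]
strip near left [634. 319.  32.]
tray near right [422. 263.  29.]
tray far right [484.  86.  29.]
scene strip L [645. 282.  32.]
scene strip R [700. 133.  32.]
pump tip [611. 336.  10.]
pump rod end [425. 318.  10.]
pump tip sc [603. 337.  10.]
drv tip [668. 461.  13.]
drv butt [490. 449.  13.]
drv tip sc [667. 448.  13.]
drv butt sc [493. 447.  13.]
canister front base [324. 150.   0.]
canL [381.  98.   0.]
canR [263. 101.   0.]
can2 sc [417.  40.   0.]
can1 sc [302. 113.   0.]
pliers [398. 261.   5.]
pliers2 [296. 346.   5.]
```

```bash
python3 - <<'E'
import cv2
a=cv2.imread('pics/side0.png')[80:290,140:420]
cv2.imwrite('pics/c1.png',cv2.resize(a,None,fx=2.8,fy=2.8,interpolation=cv2.INTER_CUBIC))
E
```

```text
(no output)
```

View pics/c1.png

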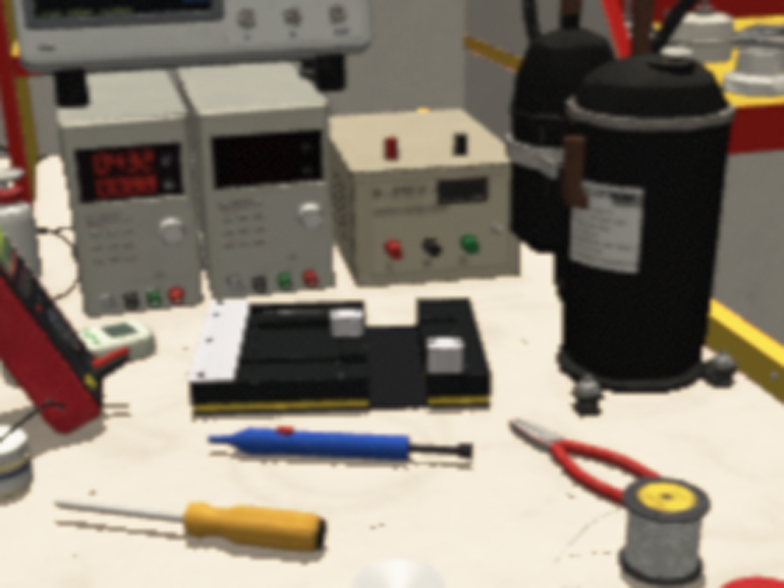

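```bash
python3 - <<'E'
from h import *
np.set_printoptions(precision=0,suppress=True)
for f in('scene0','side0'):
  M=load(f)['world_to_cam'];print(f,-M[:3,:3].T@M[:3,3])
for n,f,u,v,z in [('foot sc',"scene0",215,355,10),('foot2 sc',"scene0",292,336,10),('foot sd','side0',350,223,10),('foot2 sd','side0',398,212,10),('body L','side0',341,208,10),('body R','side0',391,212,10)]: print(n,pix2w(f,u,v,z))
# triangulate centre of big can top dome: scene (243,225)? side (372,104)
def tri(a,b):
  A=[];B=[]
  for f,(u,v) in (a,b):
    p=pix2w(f,u,v,0);q=pix2w(f,u,v,100);d=(q-p)/np.linalg.norm(q-p);P=np.eye(3)-np.outer(d,d);A.append(P);B.append(P@p)
  x=np.linalg.solve(sum(A),sum(B)); return x,[w2pix(f,x) for f in('scene0','side0')]
print(tri(('scene0',(254,210)),('side0',(369,78))),'brown handle?')
print(tri(('scene0',(243,262)),('side0',(372,120))),'rim')
print(tri(('scene0',(215,355)),('side0',(350,223))),'foot')
E
```

```text
scene0 [ 146. -157.  718.]
side0 [ 282. 1024.  397.]
foot sc [253. 139.  10.]
foot2 sc [369.  91.  10.]
foot sd [352. 216.  10.]
foot2 sd [253. 133.  10.]
body L [381. 140.  10.]
body R [268. 137.  10.]
(array([339., 137., 301.]), [array([253., 211.]), array([369.,  78.])]) brown handle?
(array([322., 137., 215.]), [array([245., 260.]), array([374., 121.])]) rim
(array([308., 157., -25.]), [array([239., 336.]), array([371., 228.])]) foot
```

Emit:
{"fn": "play_rows", "kwargs": {"plan": [[41,-12,20,0,0,0,1],[41,-12,20,0,0,0,1],[41,-12,10,0,0,0,1],[41,-12,0,0,0,0,1],[41,-12,0,0,0,0,1]]}}

```text
time_s: 0.52
eef_pos: [369.4, 435.9, 278.8]
ee_rot: [-0.002, 0.164, 0.986, -0.002]
force: [-0.2, 1.1, -0.2]
grip_width: 1.002
```

Emit:
{"fn": "play_rows", "kwargs": {"plan": [[41,-20,10,0,0,0,1],[41,-25,15,0,0,0,1],[41,-25,15,0,0,0,1],[20,-25,10,0,0,0,1],[0,0,0,0,0,0,1]]}}

```text
time_s: 0.93
eef_pos: [500.6, 345.4, 319.6]
ee_rot: [-0.004, 0.167, 0.986, -0.005]
force: [-0.0, 0.4, 0.5]
grip_width: 1.004
```

```bash
python3 - <<'E'
from h import *
s=sense();print(s['joints'],s['eef_pos'],s['ee_rot'],s['time_s'])
c=cap('wrist','w0');cv2.imwrite('pics/w0b.png',cv2.resize(c['img'],(800,600)))
M=c['world_to_cam'];print(-M[:3,:3].T@M[:3,3],M[2,:3])
E
```

```text
[ 0.41316708  0.47574222  1.03888264 -0.00383878  1.63854575 -0.82171254] [500.57338458 345.36996314 319.55840021] [-0.003787    0.16728385  0.98588992 -0.00477915] 0.9333
[441.1080243  367.63943875 462.74536316] [-0.23442537  0.09346224  0.9676309 ]
```

View pics/w0b.png

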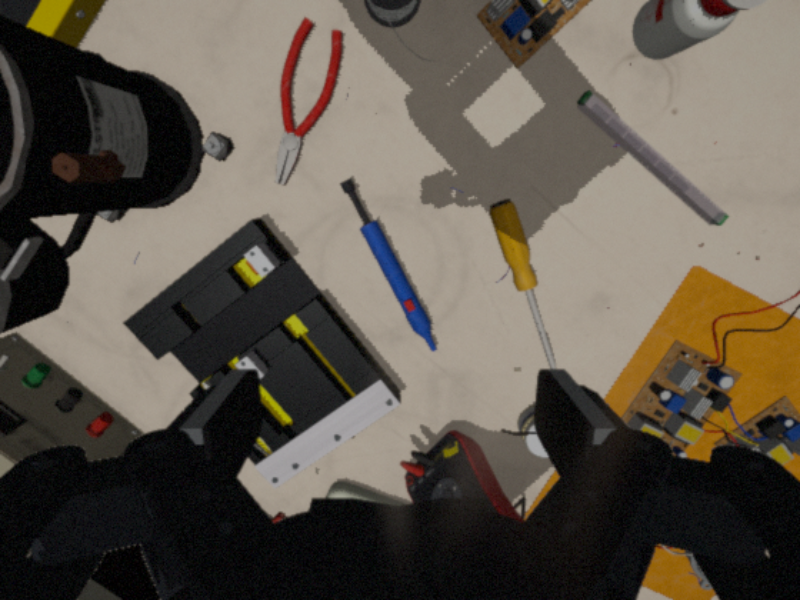

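The wrist view (800 px wide) shows the tray from (262,220) and (125,322) to the strip at (400,402)/(275,484). The pump runs from rod end (348,183) to tip (433,348), and the driver from butt (502,204) to tip (555,368). The pump slot has a latch at (250,370), the driver slot has a latch at (260,258), and the pliers are at (300,110).

```bash
python3 - <<'E'
import cv2
a=cv2.imread('pics/w0.png')[140:350,80:360]
cv2.imwrite('pics/c2.png',cv2.resize(a,(800,600),interpolation=cv2.INTER_CUBIC))
E
```

```text
(no output)
```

View pics/c2.png

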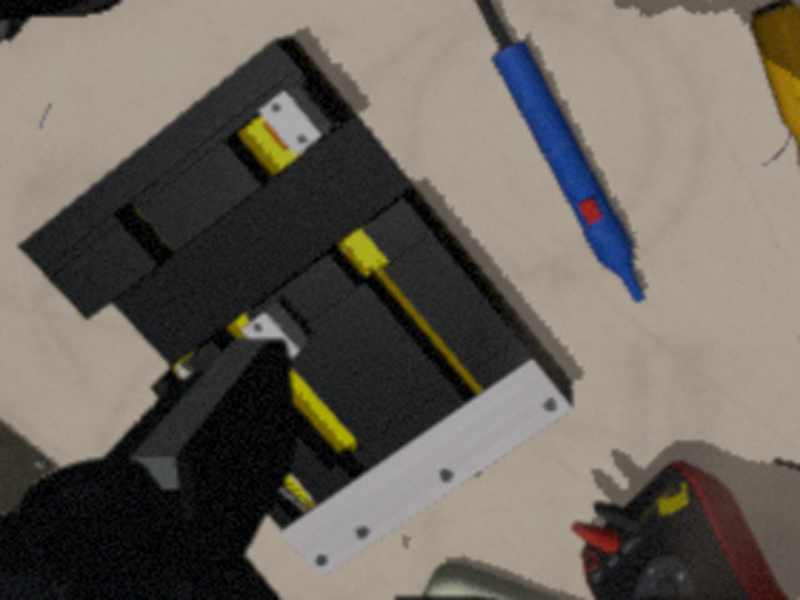

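Emit:
{"fn": "play_rows", "kwargs": {"plan": [[30,-30,0,0,0,0,1],[30,-30,0,0,0,0,1],[10,0,0,0,0,0,1],[0,0,0,0,0,0,1]]}}

```text
time_s: 1.32
eef_pos: [565.4, 290.6, 316.5]
ee_rot: [-0.007, 0.165, 0.986, -0.005]
force: [0.4, 0.3, 0.1]
grip_width: 1.0
```

```bash
python3 - <<'E'
from h import *
from scipy.optimize import least_squares
np.set_printoptions(precision=1,suppress=True)
s=sense();print(s['joints'],s['eef_pos'],s['time_s'])
c=cap('wrist','w1')
pts=[((571,405),(86,-118,32)),((322,575),(-86,-118,32)),((533,360),(86,-83,32)),((284,530),(-86,-83,32)),((285,40),(86,118,29)),((22,245),(-86,118,29))]
def w(p,q): 
  x,y,th=p;c_,s_=np.cos(th),np.sin(th); return np.array([x+c_*q[0]-s_*q[1],y+s_*q[0]+c_*q[1],q[2]])
def res(p): return np.concatenate([pix2w('w0',80+.35*a[0],140+.35*a[1],q[2])[:2]-w(p,q)[:2] for a,q in pts])
r=least_squares(res,[560,200,1.9]);print(r.x,r.fun)
# auto: predict tray corners in w1, crop
P=[w2pix('w1',w(r.x,q)) for q in [(86,-118,32),(-86,-118,32),(86,118,29),(-86,118,29)]];print(P)
P=np.array(P);x0,y0=np.clip(P.min(0)-20,0,None).astype(int);x1,y1=(P.max(0)+20).astype(int)
img=c['img'][y0:y1,x0:x1];k=min(800/img.shape[1],600/img.shape[0]);print(x0,y0,k,img.shape)
cv2.imwrite('pics/c3.png',cv2.resize(img,None,fx=k,fy=k,interpolation=cv2.INTER_CUBIC))
E
```

```text
[ 0.3  0.6  0.9 -0.   1.7 -0.9] [565.4 290.6 316.5] 1.3167
[564.2 177.3   1.9] [-2.9 -1.8 -1.1 -0.   0.5 -1.6 -0.3  1.8  2.3  1.5  1.5  0.2]
[array([303.4, 234.3]), array([208.7, 298.5]), array([197.2,  90.8]), array([ 99.7, 170. ])]
79 70 2.4193548387096775 (248, 244, 3)
```

View pics/c3.png

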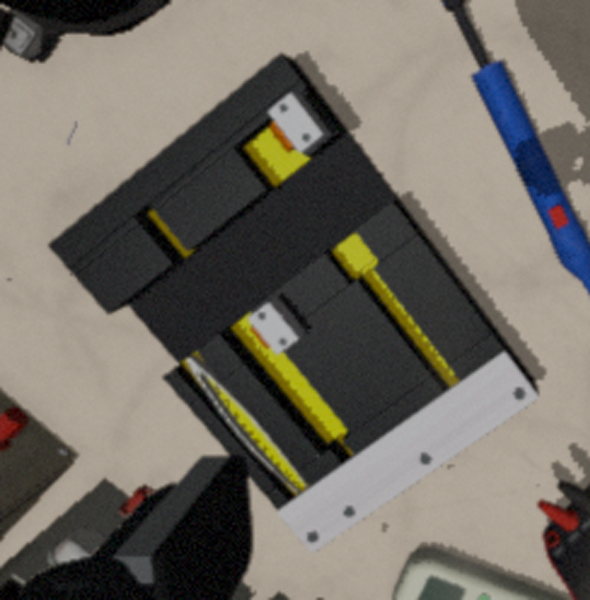

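```bash
cat >> h.py <<'E'
def w(p,q):
  x,y,th=p[:3];c_,s_=np.cos(th),np.sin(th); return np.array([x+c_*q[0]-s_*q[1],y+s_*q[0]+c_*q[1],q[2]])
def inv(p,X):
  x,y,th=p[:3];c_,s_=np.cos(th),np.sin(th);d=X[0]-x,X[1]-y; return np.array([c_*d[0]+s_*d[1],-s_*d[0]+c_*d[1]])
E
python3 - <<'E'
from h import *
from scipy.optimize import least_squares
np.set_printoptions(precision=2,suppress=True)
k=2.41935
g=lambda a,z:pix2w('w1',79+a[0]/k,70+a[1]/k,z)
pts=[((504,352),(86,-83,32)),((537,393),(86,-118,32)),((316,550),(-86,-118,32)),((279,507),(-86,-83,32)),((283,56),(86,118,29)),((51,245),(-86,118,29))]
res=lambda p:np.concatenate([g(a,q[2])[:2]-w(p,q)[:2] for a,q in pts])
r=least_squares(res,[560,200,1.9]);print(r.x,r.fun);T=r.x;np.save('T.npy',T)
for n,a,z in [('pump +x top',(290,345),29),('pump +x top2',(348,432),29),('pump -x base',(234,325),9),('b2',(325,440),9),
 ('blade +x top',(375,272),29),('b',(460,382),29),('blade -x base',(360,277),9),('b',(447,385),9),('neck +x',(378,262),29),('neck+x',(358,235),29),('neck -x base',(333,247),9),('neck -x base',(358,278),9),
 ('handle -x base',(243,147),9),('b',(277,187),9),('chan',(397,206),29),('drv orange',(275,126),40),('o2',(290,149),40),('pump orange',(250,318),35),('o2',(268,347),35),('pump nozzle slot',(343,440),29)]: print(n,inv(T,g(a,z)))
h=lambda a,z:pix2w('w0',a[0]*.7,a[1]*.7,z)
c2=lambda a,z:pix2w('w0',80+.35*a[0],140+.35*a[1],z)
R=h((348,183),10);B=c2((508,50),12);N=c2((639,297),10);print('pump rod,butt,tip',R,B,N,np.linalg.norm(R-N),np.linalg.norm(B[:2]-N[:2]))
print(np.degrees(np.arctan2(*(R-N)[1::-1])),np.degrees(np.arctan2(*(B-N)[1::-1])), 'grip',N+(R-N)/np.linalg.norm(R-N)*135)
D=h((501,204),13);F=h((526,289),10);t=h((555,368),13);print('drv',D,F,t,np.linalg.norm(D-t),np.linalg.norm(D[:2]-F[:2]))
for n in(F,t): print(np.degrees(np.arctan2(*(D-n)[1::-1])))
print('tray th',np.degrees(T[2]))
# colour masks check
img=load('w0')['img'];hsv=cv2.cvtColor(img,cv2.COLOR_BGR2HSV)
m=cv2.inRange(hsv,(105,120,40),(125,255,255));m[:,:200]=0;m[:150]=0;m[260:]=0;m[:,320:]=0
ys,xs=np.nonzero(m);P=np.array([pix2w('w0',a,b,12)[:2] for a,b in zip(xs,ys)]);C=P.mean(0);u,s,v=np.linalg.svd(P-C,full_matrices=False);print('blue',C,np.degrees(np.arctan2(v[0,1],v[0,0])),np.ptp((P-C)@v[0]),np.ptp((P-C)@v[1]))
m=cv2.inRange(hsv,(12,150,80),(28,255,255));m[:,:330]=0;m[:135]=0;m[210:]=0;m[:,380:]=0
ys,xs=np.nonzero(m);P=np.array([pix2w('w0',a,b,13)[:2] for a,b in zip(xs,ys)]);C=P.mean(0);u,s,v=np.linalg.svd(P-C,full_matrices=False);print('amber',C,np.degrees(np.arctan2(v[0,1],v[0,0])),np.ptp((P-C)@v[0]),np.ptp((P-C)@v[1]))
E
```

```text
[563.8  176.48   1.88] [ 1.5  -1.98 -2.31 -2.25 -1.29  1.68 -1.95  1.74  2.95 -0.46  1.09  1.27]
pump +x top [-13.99  -7.84]
pump +x top2 [-20.57 -69.37]
pump -x base [-40.67  20.75]
b2 [-43.3  -68.84]
blade +x top [52.18 -3.7 ]
b [ 51.84 -83.96]
blade -x base [38.78 -1.55]
b [ 39.86 -85.3 ]
neck +x [57.07 -0.26]
neck+x [57.5  18.24]
neck -x base [37.15 21.71]
neck -x base [37.45 -1.32]
handle -x base [31.93 96.29]
b [33.05 67.68]
chan [84.86 17.88]
drv orange [60.43 88.65]
o2 [59.23 74.95]
pump orange [-19.86  18.01]
o2 [-22.66  -0.98]
pump nozzle slot [-26.18 -71.56]
pump rod,butt,tip [424.58 317.48  10.  ] [468.43 322.32  12.  ] [612.14 342.87  10.  ] 189.27054645439722 145.1689448682327
-172.2906548575793 -171.86146919396546 grip [478.36 324.76  10.  ]
drv [491.6  450.08  13.  ] [581.61 451.22  10.  ] [673.36 457.    13.  ] 181.89262604951267 90.01739563799072
-179.26982342563744
-177.81854354996855
tray th 107.59177310313297
blue [529.6  331.05] 8.213893414881811 146.51589798332992 18.088227198763292
amber [534.85 451.21] 0.2614125825132666 87.64520314930013 24.510781802796647
```

Two independent cues agree within about 2 mm. The pump grip is at about (481,324.5) with yaw 188°, the tray at (564,176.5) with yaw 107.6°, and the cut-outs at tray x ≈ -31 and +46.5. I'll approach the pump.

Emit:
{"fn": "play_rows", "kwargs": {"plan": [[-21,8,-35,0,0,0.119,1],[-21,9,-35,0,0,0.119,1],[-21,8,-35,0,0,0.119,1],[-21,9,-35,0,0,0.119,1],[0,0,-20,0,0,0,1]]}}

```text
time_s: 1.78
eef_pos: [473.7, 329.5, 159.5]
ee_rot: [-0.001, -0.087, 0.996, -0.002]
force: [-0.7, -0.3, -0.4]
grip_width: 1.0
```

```bash
cat >> h.py <<'E'
from scipy.spatial.transform import Rotation as Ro
def st():
    s=sense();q=s['ee_rot'];R=Ro.from_quat([q[1],q[2],q[3],q[0]]).as_matrix()
    print('t',round(s['time_s'],2),'pos',s['eef_pos'].round(1),'yaw_y',round(np.degrees(np.arctan2(R[1,1],R[0,1])),1),'z',R[:,2].round(3),'F',s['force'].round(1),'g',round(s['grip_width'],3),'j',s['joints'].round(2)); return s,R
E
python3 - <<'E'
from h import *
st();c=cap('wrist','w2');cv2.imwrite('pics/w2b.png',cv2.resize(c['img'],(800,600)))
E
```

```text
t 1.78 pos [473.7 329.5 159.5] yaw_y 99.9 z [-0.002 -0.005 -1.   ] F [-0.7 -0.3 -0.4] g 1.0 j [ 0.41  0.49  1.43 -0.    1.22 -1.34]
```

View pics/w2b.png

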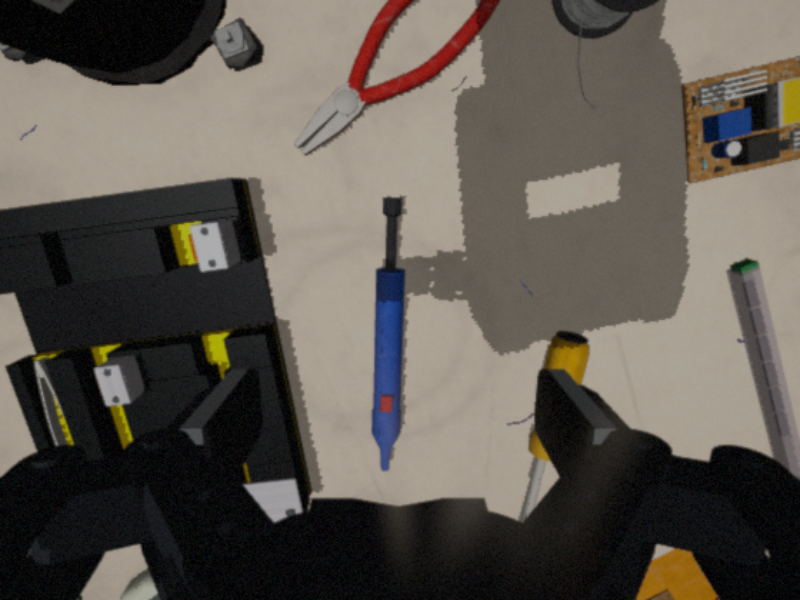

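The pump lies nearly upright in the image, with rod end (392,199), barrel end (391,268) and tip (385,469). The pliers are clear at (330,120).

```bash
python3 - <<'E'
from h import *
np.set_printoptions(precision=1,suppress=True)
h=lambda a,z:pix2w('w2',a[0]*.7,a[1]*.7,z)
R=h((392,199),10);N=h((385,469),10);B=h((391,269),15);print(R,B,N,np.linalg.norm(R-N),np.degrees(np.arctan2(*(R-N)[1::-1])))
d=(R-N)/np.linalg.norm(R-N);print('grip',(R+N)/2+38*d,B-13*d)
E
```

```text
[422.4 315.6  10. ] [465.4 322.4  15. ] [614.1 343.4  10. ] 193.69335471011178 -171.76114220010797
grip [480.6 324.   10. ] [478.3 324.3  15. ]
```

Emit:
{"fn": "play_rows", "kwargs": {"plan": [[7,-5,-40,0,0,-0.03,1],[0,0,-40,0,0,0,1],[0,0,-40,0,0,0,1],[0,0,-15,0,0,0,1],[0,0,0,0,0,0,1]]}}

```text
time_s: 2.25
eef_pos: [476.4, 329.0, 25.8]
ee_rot: [-0.0, -0.071, 0.998, -0.002]
force: [0.6, -0.3, 0.2]
grip_width: 1.001
```

```bash
python3 -c "
from h import *
st()"
```

```text
t 2.25 pos [476.4 329.   25.8] yaw_y 98.1 z [-0.    -0.004 -1.   ] F [ 0.6 -0.3  0.2] g 1.001 j [ 0.4   0.66  1.54 -0.    0.94 -1.31]
```

Emit:
{"fn": "play_rows", "kwargs": {"plan": [[4,-5,-10,0,0,0,1],[0,0,-12,0,0,0,1],[0,0,0,0,0,0,1]]}}

```text
time_s: 2.5
eef_pos: [481.3, 325.6, 5.7]
ee_rot: [0.002, -0.071, 0.997, -0.001]
force: [-0.2, 0.5, -1.2]
grip_width: 1.001
```

Emit:
{"fn": "play_rows", "kwargs": {"plan": [[-1,-1.5,-3,0,0,0,1],[0,0,0,0,0,0,-1],[0,0,0,0,0,0,-1],[0,0,0,0,0,0,-1],[0,0,0,0,0,0,-1]], "grip_force": 60}}

```text
time_s: 2.92
eef_pos: [482.3, 324.8, 6.1]
ee_rot: [0.005, -0.071, 0.997, -0.0]
force: [-0.2, 0.4, -0.3]
grip_width: 0.454
```

Emit:
{"fn": "play_rows", "kwargs": {"plan": [[0,0,0,0,0,0,-1],[0,0,0,0,0,0,-1],[0,0,0,0,0,0,-1]]}}

```text
time_s: 3.17
eef_pos: [482.7, 325.1, 7.2]
ee_rot: [0.006, -0.071, 0.997, 0.0]
force: [-0.1, -0.1, 0.3]
grip_width: 0.223
```

Emit:
{"fn": "play_rows", "kwargs": {"plan": [[0,0,20,0,0,0,-1],[0,0,40,0,0,0,-1],[0,0,30,0,0,0.05,-1],[0,0,0,0,0,0.1,-1],[0,0,0,0,0,0,-1]]}}

```text
time_s: 3.58
eef_pos: [480.7, 324.2, 99.3]
ee_rot: [0.003, -0.148, 0.989, -0.001]
force: [-0.3, -0.5, -2.3]
grip_width: 0.223
```

```bash
python3 - <<'E'
from h import *
st()
T=np.load('T.npy');print(T)
print('home grip pump',w(T,(-31,38,19.5)),'drv',w(T,(46.5,50,22)))
E
```

```text
t 3.58 pos [480.7 324.2  99.3] yaw_y 107.0 z [ 0.007 -0.001 -1.   ] F [-0.3 -0.5 -2.3] g 0.223 j [ 0.39  0.56  1.49 -0.    1.08 -1.47]
[563.79673612 176.48185524   1.87783069]
home grip pump [536.94306499 135.44674409  19.5       ] drv [502.08119687 205.69558857  22.        ]
```

```bash
python3 - <<'E'
from h import *
T=np.load('T.npy');print(w(T,(-31,57.7,96)),w(T,(-31,57.7,61)),w(T,(-31,32.7,53)))
E
```

```text
[518.16435373 129.49275355  96.        ] [518.16435373 129.49275355  61.        ] [541.99520558 137.04857911  53.        ]
```

Emit:
{"fn": "play_rows", "kwargs": {"plan": [[7,-38,15,0,0,0,-1],[8,-38,15,-0.03,0.095,0,-1],[8,-38,0,-0.03,0.095,0,-1],[8,-38,0,-0.03,0.095,0,-1],[8,-38,0,0,0,0,-1]]}}

```text
time_s: 4.0
eef_pos: [515.1, 133.4, 128.7]
ee_rot: [-0.153, -0.145, 0.977, -0.024]
force: [1.9, 0.4, -1.1]
grip_width: 0.223
```

Emit:
{"fn": "play_rows", "kwargs": {"plan": [[0,0,0,0,0,0,-1]]}}

```text
time_s: 4.08
eef_pos: [516.6, 127.7, 127.6]
ee_rot: [-0.154, -0.141, 0.978, -0.025]
force: [0.3, -0.6, -0.7]
grip_width: 0.218
```

```bash
cat >> h.py <<'E'
def tr():
    s,R=st();T=np.load('T.npy');i=inv(T,s['eef_pos']);c,sn=np.cos(T[2]),np.sin(T[2])
    tz=-R[:,2];ty=R[:,1]
    print('tray xyz',i.round(1),s['eef_pos'][2].round(1),'tilt(tip down)',np.degrees(np.arctan2(-( -sn*tz[0]+c*tz[1]),tz[2])).round(1),'roll',np.degrees(np.arctan2(c*tz[0]+sn*tz[1],tz[2])).round(1),'yaw err',np.degrees(np.arctan2(ty[1],ty[0])-T[2]).round(1))
E
python3 - <<'E'
from h import *
tr();c=cap('wrist','w3');cv2.imwrite('pics/w3b.png',cv2.resize(c['img'],(800,600)))
E
```

```text
t 4.08 pos [516.6 127.7 127.6] yaw_y 106.5 z [-0.293 -0.092 -0.952] F [ 0.3 -0.6 -0.7] g 0.218 j [ 0.06  0.6   1.37 -0.08  1.47 -1.78]
tray xyz [-32.2  59.8] 127.6 tilt(tip down) 17.9 roll -0.0 yaw err -1.1
```

View pics/w3b.png

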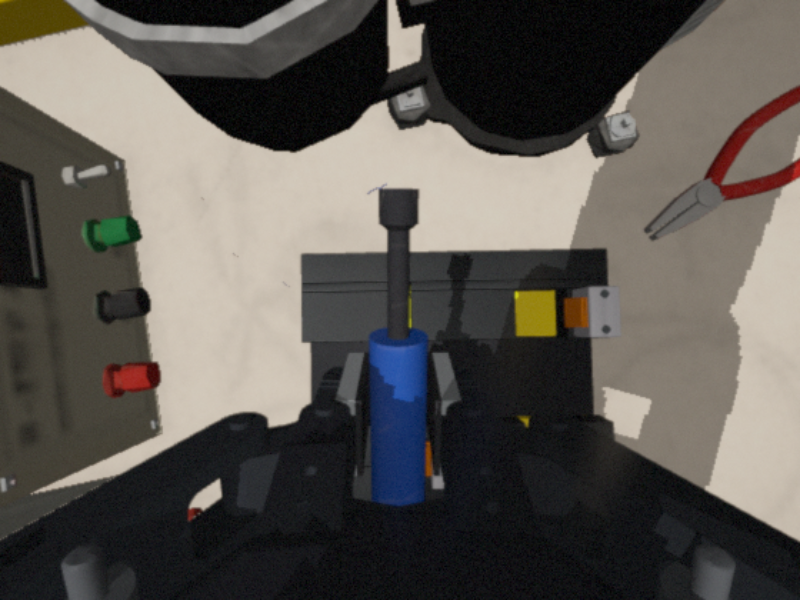

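The pump is held with its rod vertical at x≈398, butt edge (370–428,340). The tray's back corners are at (302,255) and (607,249), a sliver of the pump slot shows at (411,310), and the driver handle floor is at (515–556,313).

```bash
python3 - <<'E'
from h import *
np.set_printoptions(precision=1,suppress=True)
s=sense();q=s['ee_rot'];R=Ro.from_quat([q[1],q[2],q[3],q[0]]).as_matrix();p=s['eef_pos']
T=np.load('T.npy')
h=lambda a,z:pix2w('w3',a[0]*.7,a[1]*.7,z)
for n,a,z in [('back -x',(302,255),29),('back +x',(607,249),29),('slot +x top',(411,310),29),('slot top end',(411,294),29),('drvslot +x?',(556,313),9),('drv -x base',(515,313),9),('drv-x front',(516,336),9),('chan edge -x',(302,342),29)]: print(n,inv(T,h(a,z)))
# expected butt centre: pump axis along tray-y-ish: tool x axis
a=R[:,0]; a=a if a[0]<0 else -a   # +y pump direction
up=-R[:,2]
for d in (13+2.3,59+2.3):
  X=p+a*d+up*3; print('exp',X,w2pix('w3',X)/.7)
E
```

```text
back -x [-86.  117.5]
back +x [ 85.1 117.4]
slot +x top [-25.4  85.4]
slot top end [-25.2  94.3]
drvslot +x? [62.  82.5]
drv -x base [37.5 82.9]
drv-x front [37.6 69.2]
chan edge -x [-86.5  68.7]
exp [502.7 126.3 134.9] [407.5 336.7]
exp [460.7 114.  149.1] [408.2 191. ]
```

```bash
python3 - <<'E'
from h import *
np.set_printoptions(precision=1,suppress=True)
T=np.load('T.npy')
for (u,v,z) in [(398.5,340,135),(398.5,200,149),(399,185,149)]: print(inv(T,pix2w('w3',u*.7,v*.7,z)))
M=load('w3')['world_to_cam'];c=-M[:3,:3].T@M[:3,3];print(c,inv(T,c),c[2])
E
```

```text
[-32.3  72.4]
[-31.4 114.5]
[-31.1 119. ]
[499.6 123.  283.5] [-31.6  77.3] 283.54145267769917
```

```bash
python3 - <<'E'
from h import *
tr();T=np.load('T.npy')
for a in((-31.3,57.7,0),(-31.3,32.7,0)):print(w(T,a))
E
```

```text
t 4.13 pos [515.8 130.2 127.3] yaw_y 106.5 z [-0.294 -0.091 -0.951] F [ 0.2  0.3 -1.3] g 0.218 j [ 0.06  0.6   1.37 -0.07  1.47 -1.78]
tray xyz [-29.6  59.7] 127.3 tilt(tip down) 17.9 roll -0.1 yaw err -1.1
[518.25502364 129.20678332   0.        ]
[542.08587549 136.76260888   0.        ]
```

Emit:
{"fn": "play_rows", "kwargs": {"plan": [[2,-1,-30,0,0,0.02,-1],[0,0,-25,0,0,0,-1],[0,0,0,0,0,0,-1],[0,0,0,0,0,0,-1]]}}

```text
time_s: 4.47
eef_pos: [517.1, 130.3, 69.7]
ee_rot: [-0.154, -0.147, 0.977, -0.026]
force: [-0.3, 0.6, -0.3]
grip_width: 0.223
```

```bash
python3 - <<'E'
from h import *
tr();c=cap('wrist','w4');cv2.imwrite('pics/w4b.png',cv2.resize(c['img'],(800,600)));tr()
E
```

```text
t 4.47 pos [517.1 130.3  69.7] yaw_y 107.2 z [-0.292 -0.096 -0.952] F [-0.3  0.6 -0.3] g 0.223 j [ 0.06  0.68  1.41 -0.08  1.36 -1.78]
tray xyz [-29.9  58.5] 69.7 tilt(tip down) 17.9 roll 0.2 yaw err -0.4
t 4.52 pos [516.9 130.4  69.7] yaw_y 107.2 z [-0.293 -0.096 -0.951] F [ 0.2 -0.2 -1.8] g 0.226 j [ 0.06  0.68  1.41 -0.08  1.36 -1.78]
tray xyz [-29.7  58.6] 69.7 tilt(tip down) 17.9 roll 0.2 yaw err -0.4
```

View pics/w4b.png

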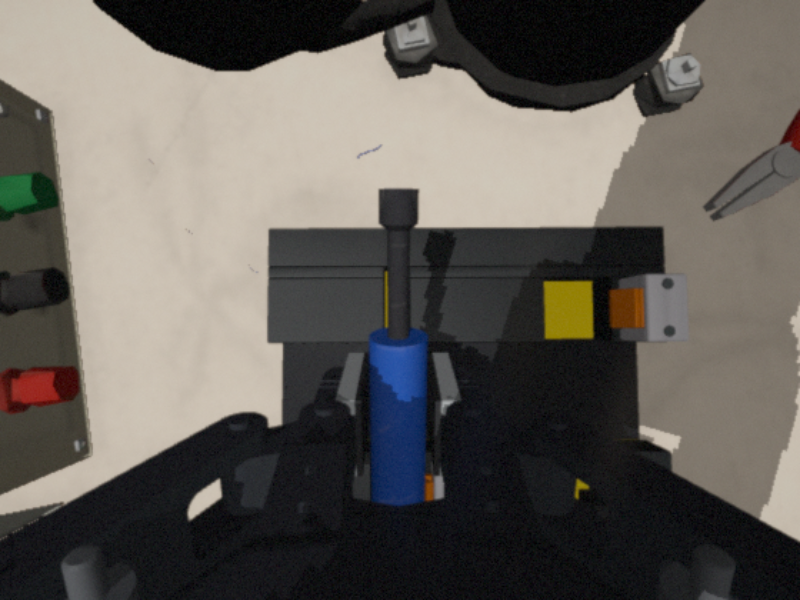

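Emit:
{"fn": "play_rows", "kwargs": {"plan": [[0.5,-1,-4,0,0,0.007,-1],[0,0,-4,0,0,0,-1],[0,0,0,0,0,0,-1],[0,0,0,0,0,0,-1]]}}

```text
time_s: 4.85
eef_pos: [519.0, 130.2, 64.8]
ee_rot: [-0.15, -0.151, 0.977, -0.028]
force: [-0.1, -2.0, -0.7]
grip_width: 0.222
```

```bash
python3 - <<'E'
from h import *
tr()
E
```

```text
t 4.85 pos [519.  130.2  64.8] yaw_y 107.7 z [-0.285 -0.1   -0.953] F [-0.1 -2.  -0.7] g 0.222 j [ 0.07  0.68  1.42 -0.08  1.34 -1.78]
tray xyz [-30.6  56.6] 64.8 tilt(tip down) 17.6 roll 0.5 yaw err 0.1
```

Emit:
{"fn": "play_rows", "kwargs": {"plan": [[0,0,-4,0,0,0,-1],[5,1.5,-3,0,0,0,-1],[6,1.8,-2,0,0,0,-1],[0,0,0,0,0,0,-1]]}}

```text
time_s: 5.18
eef_pos: [532.1, 133.4, 56.6]
ee_rot: [-0.149, -0.151, 0.977, -0.028]
force: [2.2, -0.6, 0.3]
grip_width: 0.217
```

```bash
python3 - <<'E'
from h import *
tr()
E
```

```text
t 5.18 pos [532.1 133.4  56.6] yaw_y 107.6 z [-0.282 -0.1   -0.954] F [ 2.2 -0.6  0.3] g 0.217 j [ 0.07  0.72  1.38 -0.08  1.34 -1.78]
tray xyz [-31.4  43.3] 56.6 tilt(tip down) 17.4 roll 0.6 yaw err 0.1
```

Emit:
{"fn": "play_rows", "kwargs": {"plan": [[4.5,2.2,-1.5,0,0,0,-1],[4.5,1.5,-1.5,0,0,0,-1],[0,0,0,0,0,0,-1]]}}

```text
time_s: 5.43
eef_pos: [542.5, 137.4, 53.1]
ee_rot: [-0.149, -0.151, 0.977, -0.028]
force: [2.7, -2.0, 0.2]
grip_width: 0.222
```

```bash
python3 - <<'E'
from h import *
tr()
c=cap('side','s1');cv2.imwrite('pics/s1b.png',cv2.resize(c['img'][150:255,190:330],(800,600),interpolation=cv2.INTER_CUBIC))
E
```

```text
t 5.43 pos [542.5 137.4  53.1] yaw_y 107.6 z [-0.282 -0.1   -0.954] F [ 2.7 -2.   0.2] g 0.222 j [ 0.08  0.74  1.34 -0.08  1.36 -1.77]
tray xyz [-30.8  32.2] 53.1 tilt(tip down) 17.4 roll 0.6 yaw err 0.0
```

View pics/s1b.png

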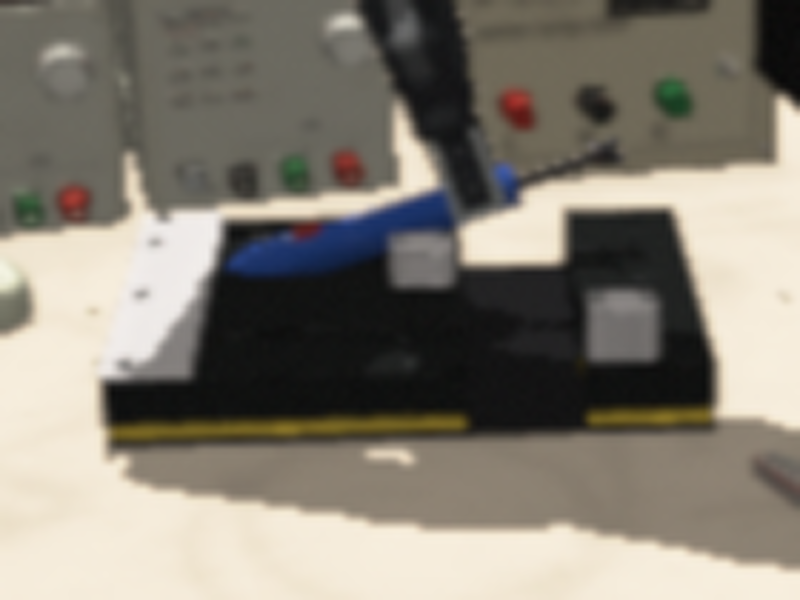

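The side view shows the nozzle under the guard strip at (225,265), the barrel in its slot, and nothing touching the housings. I'll swing the handle down about the tip.

Emit:
{"fn": "play_rows", "kwargs": {"plan": [[-3,-1,-10.5,0.04,-0.092,0,-1],[0,0,0,0,0,0,-1]]}}

```text
time_s: 5.65
eef_pos: [538.7, 136.4, 41.2]
ee_rot: [-0.1, -0.153, 0.983, -0.015]
force: [-0.9, -2.9, -1.9]
grip_width: 0.221
```

```bash
python3 - <<'E'
from h import *
tr()
E
```

```text
t 5.65 pos [538.7 136.4  41.2] yaw_y 107.6 z [-0.191 -0.061 -0.98 ] F [-0.9 -2.9 -1.9] g 0.221 j [ 0.06  0.7   1.44 -0.05  1.2  -1.79]
tray xyz [-30.6  36. ] 41.2 tilt(tip down) 11.6 roll 0.0 yaw err 0.0
```

Emit:
{"fn": "play_rows", "kwargs": {"plan": [[-1.5,-0.5,-11.5,0.03,-0.095,0,-1],[0,0,0,0,0,0,-1]]}}

```text
time_s: 5.82
eef_pos: [535.7, 135.6, 28.9]
ee_rot: [-0.052, -0.153, 0.987, -0.008]
force: [-1.4, -3.1, -2.2]
grip_width: 0.221
```

```bash
python3 - <<'E'
from h import *
tr()
E
```

```text
t 5.82 pos [535.7 135.6  28.9] yaw_y 107.6 z [-0.099 -0.031 -0.995] F [-1.4 -3.1 -2.2] g 0.221 j [ 0.05  0.66  1.54 -0.03  1.04 -1.81]
tray xyz [-30.5  39.1] 28.9 tilt(tip down) 6.0 roll -0.0 yaw err 0.0
```

Emit:
{"fn": "play_rows", "kwargs": {"plan": [[1.5,0.8,-8,0.018,-0.057,0,-1],[1,0.3,-6,0.015,-0.045,0,-1],[0,0,0,0,0,0,-1]]}}

```text
time_s: 6.07
eef_pos: [539.5, 136.9, 16.7]
ee_rot: [-0.0, -0.153, 0.988, 0.001]
force: [-0.8, 0.0, -0.7]
grip_width: 0.22
```

```bash
python3 - <<'E'
from h import *
tr()
E
```

```text
t 6.07 pos [539.5 136.9  16.7] yaw_y 107.6 z [-0.     0.002 -1.   ] F [-0.8  0.  -0.7] g 0.22 j [ 0.04  0.64  1.62  0.    0.89 -1.84]
tray xyz [-30.3  35.1] 16.7 tilt(tip down) -0.0 roll -0.1 yaw err 0.0
```

Emit:
{"fn": "play_rows", "kwargs": {"plan": [[0,0,-3,0,0,0,-1],[0,0,-2,0,0,0,-1],[0,0,0,0,0,0,-1]]}}

```text
time_s: 6.32
eef_pos: [540.5, 137.3, 17.1]
ee_rot: [-0.005, -0.154, 0.988, 0.0]
force: [-3.9, -1.2, -1.5]
grip_width: 0.222
```

```bash
python3 - <<'E'
from h import *
tr()
c=cap('side','s2');cv2.imwrite('pics/s2b.png',cv2.resize(c['img'][150:255,190:330],(800,600),interpolation=cv2.INTER_CUBIC))
E
```

```text
t 6.32 pos [540.5 137.3  17.1] yaw_y 107.7 z [-0.009 -0.001 -1.   ] F [-3.9 -1.2 -1.5] g 0.222 j [ 0.04  0.64  1.61 -0.    0.9  -1.84]
tray xyz [-30.3  34. ] 17.1 tilt(tip down) 0.5 roll -0.1 yaw err 0.1
```

View pics/s2b.png

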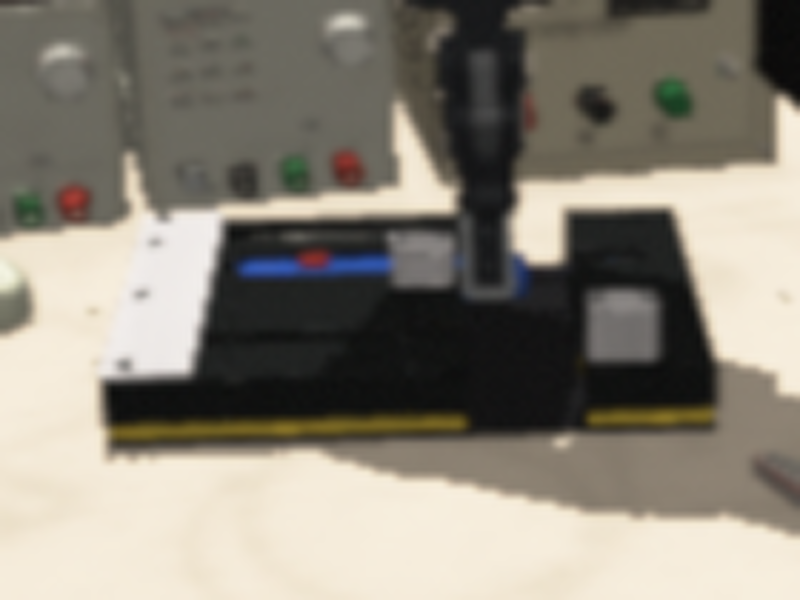

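Emit:
{"fn": "play_rows", "kwargs": {"plan": [[0,0,0,0,0,0,0.1],[0,0,0,0,0,0,0.1],[0,0,0,0,0,0,0.1],[0,0,0,0,0,0,0.1]]}}

```text
time_s: 6.7
eef_pos: [540.0, 138.6, 16.9]
ee_rot: [-0.009, -0.154, 0.988, 0.001]
force: [-4.7, -1.1, 3.1]
grip_width: 0.55
```

Emit:
{"fn": "play_rows", "kwargs": {"plan": [[0,0,25,0,0,0,0.1],[-15,0,40,0,0,0,0.1],[-15,0,40,0,0,0,0.1],[-15,20,40,0,0,0,0.1],[0,20,0,0,0,0,0.1]]}}

```text
time_s: 7.12
eef_pos: [496.8, 174.2, 161.6]
ee_rot: [-0.009, -0.152, 0.988, 0.0]
force: [0.7, 0.4, 1.1]
grip_width: 0.549
```

```bash
python3 - <<'E'
from h import *
tr();c=cap('wrist','w5');cv2.imwrite('pics/w5b.png',cv2.resize(c['img'],(800,600)))
E
```

```text
t 7.12 pos [496.8 174.2 161.6] yaw_y 107.5 z [-0.018 -0.002 -1.   ] F [0.7 0.4 1.1] g 0.549 j [ 0.11  0.39  1.58  0.    1.19 -1.76]
tray xyz [18.1 64.5] 161.6 tilt(tip down) 1.0 roll -0.2 yaw err -0.1
```

View pics/w5b.png

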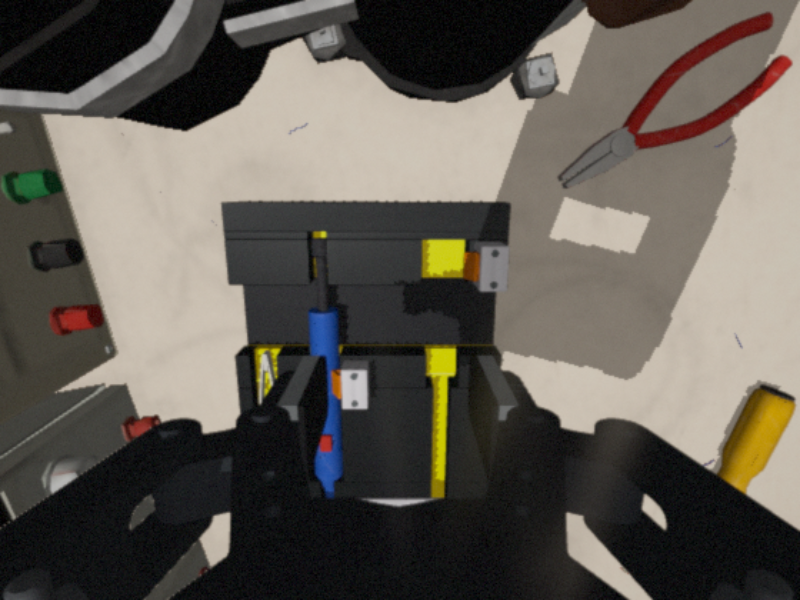

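The pump lies in its slot with the orange tongue over the barrel edge at (337,383), the tweezers are undisturbed, and the driver slot is clear at (441,360–490). That was picture 12, so the driver has to be done from numbers. I'll extract them with image code.

```bash
python3 - <<'E'
from h import *
np.set_printoptions(precision=2,suppress=True)
img=load('w5')['img'];hsv=cv2.cvtColor(img,cv2.COLOR_BGR2HSV)
Y=cv2.inRange(hsv,(24,150,90),(36,255,255));O=cv2.inRange(hsv,(5,150,60),(20,255,255))
G=cv2.cvtColor(img,cv2.COLOR_BGR2GRAY)
def runs(m,r,lo,hi):
  x=np.nonzero(m[r,lo:hi])[0]+lo
  return (x.min(),x.max()+1,len(x)) if len(x) else None
for r in list(range(168,196,5))+list(range(242,264,4))+list(range(270,345,12)): print(r,'Y',runs(Y,r,280,345),'O',runs(O,r,280,350),'trayL/R',[int(np.nonzero(G[r,120:400]<70)[0].min()+120)],)
for r in range(255,285,4): print(r,'pumpO',runs(O,r,215,260),'blue',runs(cv2.inRange(hsv,(105,120,30),(125,255,255)),r,200,250))
for r in (143,147,151,155): 
  d=np.nonzero(G[r,140:375]<75)[0]+140;print(r,'back edge',d.min(),d.max()+1)
for r in (205,215,225): 
  d=np.nonzero(G[r,150:360]<75)[0]+150;print(r,'chan',d.min(),d.max()+1)
for col in (200,300): 
  d=np.nonzero(G[100:300,col]<75)[0]+100;print(col,'top row',d.min())
c=load('w5');print(c['fx'],c['cx'],c['cy']);M=c['world_to_cam'];print(-M[:3,:3].T@M[:3,3])
tr()
E
```

```text
168 Y (np.int64(295), np.int64(326), 31) O None trayL/R [158]
173 Y (np.int64(295), np.int64(326), 31) O None trayL/R [159]
178 Y (np.int64(295), np.int64(325), 30) O (np.int64(325), np.int64(336), 11) trayL/R [159]
183 Y (np.int64(295), np.int64(325), 30) O (np.int64(325), np.int64(336), 11) trayL/R [160]
188 Y (np.int64(295), np.int64(324), 29) O (np.int64(325), np.int64(336), 11) trayL/R [160]
193 Y (np.int64(295), np.int64(324), 29) O (np.int64(324), np.int64(335), 11) trayL/R [160]
242 Y (np.int64(298), np.int64(319), 21) O None trayL/R [173]
246 Y (np.int64(298), np.int64(319), 21) O None trayL/R [168]
250 Y (np.int64(298), np.int64(319), 21) O None trayL/R [165]
254 Y (np.int64(298), np.int64(319), 21) O None trayL/R [166]
258 Y (np.int64(298), np.int64(319), 21) O None trayL/R [166]
262 Y (np.int64(298), np.int64(319), 21) O None trayL/R [166]
270 Y (np.int64(303), np.int64(314), 11) O None trayL/R [167]
282 Y (np.int64(303), np.int64(313), 10) O None trayL/R [168]
294 Y (np.int64(303), np.int64(313), 10) O None trayL/R [120]
306 Y (np.int64(302), np.int64(313), 11) O None tr
[... 524 characters left out ...]
), np.int64(238), 5) blue (np.int64(228), np.int64(232), 4)
275 pumpO (np.int64(234), np.int64(239), 5) blue (np.int64(229), np.int64(232), 3)
279 pumpO None blue (np.int64(229), np.int64(236), 7)
283 pumpO None blue (np.int64(229), np.int64(238), 9)
143 back edge 156 357
147 back edge 156 357
151 back edge 157 357
155 back edge 157 357
205 chan 171 347
215 chan 172 347
225 chan 173 346
200 top row 142
300 top row 142
319.4702962647153 278.3016685916721 210.63701575422945
[438.03 154.49 305.52]
t 7.17 pos [496.5 177.  159.1] yaw_y 107.6 z [-0.02 -0.   -1.  ] F [-2.1  2.4 -0.7] g 0.554 j [ 0.12  0.4   1.58  0.    1.19 -1.76]
tray xyz [20.8 63.9] 159.1 tilt(tip down) 1.1 roll -0.3 yaw err -0.0
```

```bash
python3 - <<'E'
from h import *
np.set_printoptions(precision=2,suppress=True)
T=np.load('T.npy');f=lambda u,v,z:inv(T,pix2w('w5',u,v,z))
L=f(156,143,29);R=f(357,143,29);print('corners',L,R); o=(L[0]+R[0])/2
for n,u,v,z in [('neck -x top',298,252,29),('neck +x base',319,252,9),('handle -x top',295,180,29),('blade -x top',303,276,29),('blade -x top',302,330,29),('blade+x base',313,290,9),('blade+x base',312,325,9),('chanL',172,215,4),('chanR',347,215,4)]: p=f(u,v,z);print(n,p, 'true x',p[0]-o)
# driver pose from w5 and w0 amber mask
for n,box in (('w0',(330,135,380,210)),('w5',(495,262,560,345))):
  img=load(n)['img'];hsv=cv2.cvtColor(img,cv2.COLOR_BGR2HSV);m=cv2.inRange(hsv,(12,150,60),(28,255,255));k=np.zeros_like(m);k[box[1]:box[3],box[0]:box[2]]=1;m*=k
  ys,xs=np.nonzero(m);print(n,len(xs),xs.min(),xs.max(),ys.min(),ys.max())
E
```

```text
corners [-85.51 117.34] [ 84.71 116.98]
neck -x top [35.93 18.77] true x 36.3297136706289
neck +x base [58.05 10.91] true x 58.45436075541808
handle -x top [32.46 85.54] true x 32.86087013317849
blade -x top [40.94 -5.24] true x 41.33561097765127
blade -x top [ 40.91 -62.83] true x 41.306618318065325
blade+x base [ 53.12 -30.29] true x 53.515420616207315
blade+x base [ 53.04 -70.62] true x 53.436940512484696
chanL [-85.66  47.82] true x -85.2605765057265
chanR [85.   47.32] true x 85.39610762727372
w0 969 344 374 142 202
w5 2057 502 555 272 344
```

Emit:
{"fn": "play_rows", "kwargs": {"plan": [[8,41,10,0,0,-0.06,0.6],[8,41,10,0,0,-0.06,0.6],[8,41,0,0,0,-0.06,0.6],[8,41,0,0,0,-0.06,0.6],[5,41,0,0,0,-0.05,0.6]]}}

```text
time_s: 7.58
eef_pos: [534.8, 375.8, 180.0]
ee_rot: [-0.007, 0.001, 1.0, 0.002]
force: [1.1, -0.1, -0.2]
grip_width: 0.799
```

Emit:
{"fn": "play_rows", "kwargs": {"plan": [[3,40,0,0,0,0,0.6],[0,20,0,0,0,0,0.6],[0,0,0,0,0,0,0.6],[0,0,0,0,0,0,0.6]]}}

```text
time_s: 7.92
eef_pos: [537.5, 445.5, 176.2]
ee_rot: [-0.006, -0.001, 1.0, 0.003]
force: [-0.1, -0.7, -0.1]
grip_width: 0.797
```

```bash
python3 - <<'E'
from h import *
np.set_printoptions(precision=1,suppress=True)
st();c=cap('wrist','w6');img=c['img'];hsv=cv2.cvtColor(img,cv2.COLOR_BGR2HSV)
m=cv2.inRange(hsv,(10,130,50),(28,255,255))
n,lab,stt,cen=cv2.connectedComponentsWithStats(m)
for i in np.argsort(-stt[1:,4])[:4]+1:
  ys,xs=np.nonzero(lab==i);P=np.array([pix2w('w6',a,b,13)[:2] for a,b in zip(xs,ys)]);C=P.mean(0);v=np.linalg.svd(P-C,full_matrices=False)[2];print(stt[i],C,np.degrees(np.arctan2(v[0,1],v[0,0])),np.ptp((P-C)@v[0]),np.ptp((P-C)@v[1]),'xrange',P[:,0].min(),P[:,0].max())
st()
E
```

```text
t 7.92 pos [537.5 445.5 176.2] yaw_y 90.1 z [-0.  0. -1.] F [-0.1 -0.7 -0.1] g 0.797 j [ 0.5  0.8  0.9  0.   1.4 -1.1]
[ 270  148   27   91 2081] [532.9 450.7] 1.8903940375561825 90.07409680584924 24.551060645326093 xrange 491.64570393186193 581.2404773037415
[ 409  266   66   47 1535] [639.4 619.1] -122.53970352464472 67.69143545122492 42.64031973579063 xrange 611.8890825893048 665.5548460761621
[ 429  370   49   50 1162] [778.7 643.6] 32.06918415542704 88.53332786377061 43.86420813337922 xrange 739.5805091655293 808.7062576054785
[336 325  32  36 525] [706.  528.7] -30.16615660155819 48.43614412479765 24.616609767815433 xrange 681.3546244659575 726.0414338342782
t 7.97 pos [537.4 445.1 176.1] yaw_y 90.1 z [-0.  0. -1.] F [-0.7  1.1  0.9] g 0.798 j [ 0.5  0.8  0.9  0.   1.4 -1.1]
```

Emit:
{"fn": "play_rows", "kwargs": {"plan": [[-3.5,5.5,-40,0,0,0.03,0.6],[0,0,-40,0,0,0,0.6],[0,0,-40,0,0,0,0.6],[0,0,-15,0,0,0,0.6],[0,0,0,0,0,0,0.6]]}}

```text
time_s: 8.38
eef_pos: [536.8, 444.0, 39.7]
ee_rot: [-0.003, -0.014, 1.0, 0.004]
force: [0.2, 0.2, 0.5]
grip_width: 0.803
```

```bash
python3 - <<'E'
from h import *
st()
E
```

```text
t 8.38 pos [536.8 444.   39.7] yaw_y 91.5 z [-0.005  0.008 -1.   ] F [0.2 0.2 0.5] g 0.803 j [ 0.52  0.87  1.1   0.01  1.17 -1.08]
```

Emit:
{"fn": "play_rows", "kwargs": {"plan": [[-3,6.7,0,-0.008,-0.005,0.005,0.6],[0,0,-15,0,0,0,0.6],[0,0,-15,0,0,0,0.6],[0,0,0,0,0,0,0.6]]}}

```text
time_s: 8.72
eef_pos: [536.6, 449.5, 13.8]
ee_rot: [0.003, -0.014, 1.0, 0.0]
force: [0.1, 0.2, -0.6]
grip_width: 0.797
```

```bash
python3 - <<'E'
from h import *
st()
E
```

```text
t 8.72 pos [536.6 449.5  13.8] yaw_y 91.7 z [ 0.006  0.001 -1.   ] F [ 0.1  0.2 -0.6] g 0.797 j [ 0.53  0.91  1.1  -0.    1.13 -1.07]
```

Emit:
{"fn": "play_rows", "kwargs": {"plan": [[-2.5,1,-7,0,0,0,0.6],[0,0,0,0,0,0,0.6],[0,0,0,0,0,0,0.6]]}}

```text
time_s: 8.97
eef_pos: [535.2, 451.3, 9.5]
ee_rot: [0.005, -0.014, 1.0, 0.001]
force: [0.3, -0.5, 0.0]
grip_width: 0.803
```

```bash
python3 - <<'E'
from h import *
st()
E
```

```text
t 8.97 pos [535.2 451.3   9.5] yaw_y 91.7 z [ 0.01   0.003 -1.   ] F [ 0.3 -0.5  0. ] g 0.803 j [ 0.53  0.91  1.11 -0.    1.12 -1.06]
```

Emit:
{"fn": "play_rows", "kwargs": {"plan": [[-1.5,-0.5,-5,-0.003,0.01,0,-1],[0,0,0,0,0,0,-1],[0,0,0,0,0,0,-1],[0,0,0,0,0,0,-1],[0,0,0,0,0,0,-1]], "grip_force": 70}}

```text
time_s: 9.38
eef_pos: [534.6, 451.4, 6.6]
ee_rot: [0.001, -0.015, 1.0, 0.001]
force: [-0.5, 0.1, -0.7]
grip_width: 0.277
```

Emit:
{"fn": "play_rows", "kwargs": {"plan": [[0,0,0,0,0,0,-1],[0,0,0,0,0,0,-1]]}}

```text
time_s: 9.55
eef_pos: [534.6, 451.4, 6.6]
ee_rot: [0.001, -0.014, 1.0, 0.001]
force: [-0.9, 0.1, -0.4]
grip_width: 0.278
```

```bash
python3 - <<'E'
from h import *
st()
E
```

```text
t 9.55 pos [534.6 451.4   6.6] yaw_y 91.7 z [ 0.002  0.001 -1.   ] F [-0.9  0.1 -0.4] g 0.278 j [ 0.53  0.91  1.1   0.    1.12 -1.07]
```

```bash
python3 - <<'E'
from h import *
T=np.load('T.npy');print(w(T,(46.6,68,0)),w(T,(46.6,46,0)))
E
```

```text
[484.89276023 200.35071757   0.        ] [505.86390986 206.99984407   0.        ]
```

Emit:
{"fn": "play_rows", "kwargs": {"plan": [[0,0,25,0,0,0,-1],[0,0,40,0,0,0,-1],[0,-20,40,0,0,0.07,-1],[-10,-40,15,0,0,0.07,-1],[-10,-40,0,0,0,0.07,-1]]}}

```text
time_s: 9.97
eef_pos: [511.9, 354.0, 125.3]
ee_rot: [-0.0, -0.125, 0.992, -0.002]
force: [1.6, 0.1, -0.8]
grip_width: 0.281
```

```bash
python3 - <<'E'
from h import *
tr()
E
```

```text
t 9.97 pos [511.9 354.  125.3] yaw_y 104.4 z [ 0.    -0.003 -1.   ] F [ 1.6  0.1 -0.8] g 0.281 j [ 0.42  0.62  1.32 -0.    1.21 -1.4 ]
tray xyz [184.9  -4.2] 125.3 tilt(tip down) 0.1 roll 0.2 yaw err -3.2
```

Emit:
{"fn": "play_rows", "kwargs": {"plan": [[-7,-38,0,-0.03,0.095,0.03,-1],[-7,-38,0,-0.03,0.095,0,-1],[-6,-37,0,-0.03,0.095,0,-1],[-5,-22,0,0,0,0,-1],[0,0,0,0,0,0,-1]]}}

```text
time_s: 10.38
eef_pos: [482.2, 208.4, 128.6]
ee_rot: [-0.153, -0.141, 0.978, -0.026]
force: [-0.6, 0.1, -0.7]
grip_width: 0.28
```

Emit:
{"fn": "play_rows", "kwargs": {"plan": [[0,0,0,0,0,0,-1]]}}

```text
time_s: 10.47
eef_pos: [482.4, 207.7, 128.6]
ee_rot: [-0.153, -0.14, 0.978, -0.026]
force: [-1.6, 0.1, -0.3]
grip_width: 0.277
```

```bash
python3 - <<'E'
from h import *
tr()
E
```

```text
t 10.47 pos [482.4 207.7 128.6] yaw_y 106.4 z [-0.293 -0.094 -0.952] F [-1.6  0.1 -0.3] g 0.277 j [ 0.2   0.59  1.39 -0.03  1.47 -1.65]
tray xyz [54.4 68.2] 128.6 tilt(tip down) 17.9 roll 0.1 yaw err -1.2
```

Emit:
{"fn": "play_rows", "kwargs": {"plan": [[2.4,-7.4,-10,0,0,0.02,-1],[0,0,-22,0,0,0,-1],[0,0,-18,0,0,0,-1],[0,0,0,0,0,0,-1],[0,0,0,0,0,0,-1]]}}

```text
time_s: 10.88
eef_pos: [485.8, 203.8, 78.3]
ee_rot: [-0.15, -0.152, 0.977, -0.027]
force: [0.6, 0.3, -1.3]
grip_width: 0.281
```

```bash
python3 - <<'E'
from h import *
tr();c=cap('wrist','w7');img=c['img'];tr()
hsv=cv2.cvtColor(img,cv2.COLOR_BGR2HSV);G=cv2.cvtColor(img,cv2.COLOR_BGR2GRAY)
A=cv2.inRange(hsv,(10,130,50),(23,255,255));Y=cv2.inRange(hsv,(24,150,90),(36,255,255))
def runs(m,r,lo=0,hi=560):
  x=np.nonzero(m[r,lo:hi])[0]+lo
  if not len(x): return []
  s=np.split(x,np.nonzero(np.diff(x)>1)[0]+1); return [(int(a[0]),int(a[-1])+1) for a in s if len(a)>2]
for r in range(120,345,8): print(r,'A',runs(A,r,150,450),'Y',runs(Y,r),'dark',[q for q in runs((G<75).astype('u1'),r) if q[1]-q[0]>25])
E
```

```text
t 10.88 pos [485.8 203.8  78.3] yaw_y 107.7 z [-0.285 -0.099 -0.953] F [ 0.6  0.3 -1.3] g 0.281 j [ 0.2   0.65  1.44 -0.04  1.36 -1.67]
tray xyz [49.6 66.1] 78.3 tilt(tip down) 17.5 roll 0.5 yaw err 0.1
t 10.93 pos [485.7 203.8  78.3] yaw_y 107.7 z [-0.285 -0.099 -0.953] F [-1.  -0.3 -1. ] g 0.28 j [ 0.2   0.65  1.44 -0.04  1.36 -1.67]
tray xyz [49.7 66.2] 78.3 tilt(tip down) 17.5 roll 0.5 yaw err 0.1
120 A [] Y [] dark [(459, 504)]
128 A [] Y [] dark [(442, 483)]
136 A [] Y [] dark []
144 A [] Y [] dark []
152 A [] Y [] dark []
160 A [] Y [] dark []
168 A [] Y [] dark []
176 A [] Y [] dark [(71, 334)]
184 A [(251, 305)] Y [] dark [(71, 252), (305, 335)]
192 A [(250, 307)] Y [] dark [(71, 250), (306, 335)]
200 A [(249, 308)] Y [] dark [(70, 249), (307, 335)]
208 A [(250, 307)] Y [] dark [(70, 249)]
216 A [(250, 307)] Y [] dark [(70, 249)]
224 A [(250, 265), (266, 277), (278, 306)] Y [] dark [(69, 250)]
232 A [(250, 306)] Y [] dark [(69, 250)]
240 A [(251, 306)] Y [] dark [(69, 250)]
248 A [(250, 307)] Y [] dark [(68, 238)]
256 A [(251, 306)] Y [] dark [(92, 236)]
264 A [(252, 306)] Y [] dark [(92, 233), (305, 338)]
272 A [(252, 306)] Y [] dark [(91, 231), (305, 341)]
280 A [(252, 306)] Y [] dark [(91, 146), (162, 230)]
288 A [(252, 306)] Y [] dark [(91, 149), (160, 238), (320, 355)]
296 A [(253, 305)] Y [] dark [(91, 257), (304, 362), (378, 415)]
304 A [(256, 302)] Y [] dark [(90, 260), (300, 430)]
312 A [(259, 299)] Y [] dark [(90, 262), (296, 443)]
320 A [(260, 298)] Y [(91, 98)] dark [(100, 264), (295, 458)]
328 A [(258, 300)] Y [] dark [(66, 264), (297, 472)]
336 A [(255, 303)] Y [] dark [(65, 263), (298, 486)]
344 A [(257, 302)] Y [] dark [(58, 256), (298, 411), (424, 500)]
```

Emit:
{"fn": "play_rows", "kwargs": {"plan": [[1,-2.8,-4,0.0085,0.003,0,-1],[0,0,-5,0,0,0,-1],[0,0,0,0,0,0,-1],[0,0,0,0,0,0,-1]]}}

```text
time_s: 11.27
eef_pos: [488.0, 202.1, 71.1]
ee_rot: [-0.149, -0.153, 0.977, -0.022]
force: [-0.6, 0.5, -0.0]
grip_width: 0.279
```

```bash
python3 - <<'E'
from h import *
tr()
E
```

```text
t 11.27 pos [488.  202.1  71.1] yaw_y 107.8 z [-0.283 -0.089 -0.955] F [-0.6  0.5 -0. ] g 0.279 j [ 0.19  0.66  1.44 -0.04  1.34 -1.68]
tray xyz [47.3 64.5] 71.1 tilt(tip down) 17.3 roll -0.0 yaw err 0.2
```

Emit:
{"fn": "play_rows", "kwargs": {"plan": [[0,-0.6,-6,0,0,-0.003,-1],[0,0,-4,0,0,0,-1],[0,0,0,0,0,0,-1],[0,0,0,0,0,0,-1]]}}

```text
time_s: 11.6
eef_pos: [488.3, 201.5, 60.7]
ee_rot: [-0.148, -0.152, 0.977, -0.022]
force: [-0.0, -0.4, -1.2]
grip_width: 0.284
```

```bash
python3 - <<'E'
from h import *
tr();c=cap('wrist','w8');img=c['img']
hsv=cv2.cvtColor(img,cv2.COLOR_BGR2HSV);G=cv2.cvtColor(img,cv2.COLOR_BGR2GRAY)
A=cv2.inRange(hsv,(10,130,50),(23,255,255))
for r in range(160,250,8):
  d=np.nonzero(G[r,40:420]<75)[0]+40;a=np.nonzero(A[r,200:350])[0]+200
  print(r,d.min() if len(d) else None,d.max()+1 if len(d) else None,(a.min(),a.max()+1) if len(a) else None)
E
```

```text
t 11.6 pos [488.3 201.5  60.7] yaw_y 107.6 z [-0.283 -0.088 -0.955] F [-0.  -0.4 -1.2] g 0.284 j [ 0.19  0.67  1.45 -0.04  1.32 -1.68]
tray xyz [46.6 64.4] 60.7 tilt(tip down) 17.2 roll -0.1 yaw err 0.0
160 None None None
168 54 344 None
176 54 344 None
184 54 345 (np.int64(251), np.int64(306))
192 54 344 (np.int64(250), np.int64(307))
200 53 344 (np.int64(249), np.int64(308))
208 53 313 (np.int64(250), np.int64(308))
216 53 313 (np.int64(250), np.int64(313))
224 52 313 (np.int64(250), np.int64(313))
232 52 313 (np.int64(250), np.int64(313))
240 52 313 (np.int64(251), np.int64(313))
248 52 330 (np.int64(250), np.int64(307))
```

Emit:
{"fn": "play_rows", "kwargs": {"plan": [[5,1.6,-3,0,0,0,-1],[5,1.6,-2,0,0,0,-1],[0,0,0,0,0,0,-1],[0,0,0,0,0,0,-1]]}}

```text
time_s: 11.98
eef_pos: [499.7, 205.1, 55.3]
ee_rot: [-0.148, -0.152, 0.977, -0.022]
force: [-0.9, -0.9, -0.7]
grip_width: 0.281
```

```bash
python3 - <<'E'
from h import *
tr()
E
```

```text
t 11.98 pos [499.7 205.1  55.3] yaw_y 107.6 z [-0.282 -0.088 -0.955] F [-0.9 -0.9 -0.7] g 0.281 j [ 0.19  0.7   1.41 -0.03  1.33 -1.68]
tray xyz [46.7 52.5] 55.3 tilt(tip down) 17.2 roll -0.1 yaw err 0.0
```

Emit:
{"fn": "play_rows", "kwargs": {"plan": [[5.5,1.7,-1.5,0,0,0,-1],[0,0,0,0,0,0,-1],[0,0,0,0,0,0,-1]]}}

```text
time_s: 12.23
eef_pos: [505.9, 207.1, 53.6]
ee_rot: [-0.148, -0.152, 0.977, -0.022]
force: [0.4, 0.1, -0.4]
grip_width: 0.279
```

```bash
python3 - <<'E'
from h import *
tr()
E
```

```text
t 12.23 pos [505.9 207.1  53.6] yaw_y 107.6 z [-0.282 -0.088 -0.955] F [ 0.4  0.1 -0.4] g 0.279 j [ 0.19  0.72  1.39 -0.03  1.34 -1.68]
tray xyz [46.7 46. ] 53.6 tilt(tip down) 17.2 roll -0.1 yaw err 0.0
```

Emit:
{"fn": "play_rows", "kwargs": {"plan": [[-1.5,-0.5,-11.5,0.03,-0.095,0,-1],[0,0,0,0,0,0,-1]]}}

```text
time_s: 12.4
eef_pos: [504.1, 206.3, 41.2]
ee_rot: [-0.098, -0.153, 0.983, -0.015]
force: [-1.2, -2.4, -1.1]
grip_width: 0.279
```

```bash
python3 - <<'E'
from h import *
tr()
E
```

```text
t 12.4 pos [504.1 206.3  41.2] yaw_y 107.7 z [-0.188 -0.059 -0.98 ] F [-1.2 -2.4 -1.1] g 0.279 j [ 0.18  0.67  1.48 -0.03  1.18 -1.68]
tray xyz [46.5 47.9] 41.2 tilt(tip down) 11.4 roll -0.1 yaw err 0.1
```

Emit:
{"fn": "play_rows", "kwargs": {"plan": [[-1,-0.2,-11.5,0.03,-0.095,0,-1],[0,0,0,0,0,0,-1]]}}

```text
time_s: 12.57
eef_pos: [502.4, 205.4, 29.9]
ee_rot: [-0.05, -0.154, 0.987, -0.008]
force: [-1.7, -1.8, -2.6]
grip_width: 0.28
```

```bash
python3 - <<'E'
from h import *
tr()
E
```

```text
t 12.57 pos [502.4 205.4  29.9] yaw_y 107.7 z [-0.097 -0.031 -0.995] F [-1.7 -1.8 -2.6] g 0.28 j [ 0.18  0.64  1.57 -0.02  1.03 -1.69]
tray xyz [46.1 49.8] 29.9 tilt(tip down) 5.8 roll -0.0 yaw err 0.1
```

Emit:
{"fn": "play_rows", "kwargs": {"plan": [[0,0.5,-8,0.018,-0.055,0,-1],[0.5,0.5,-7,0.014,-0.043,0,-1],[0,0,0,0,0,0,-1]]}}

```text
time_s: 12.82
eef_pos: [504.7, 206.4, 17.5]
ee_rot: [-0.003, -0.154, 0.988, 0.0]
force: [-1.2, -0.3, -12.6]
grip_width: 0.283
```

```bash
python3 - <<'E'
from h import *
tr()
E
```

```text
t 12.82 pos [504.7 206.4  17.5] yaw_y 107.7 z [-0.006 -0.    -1.   ] F [ -1.2  -0.3 -12.6] g 0.283 j [ 0.17  0.62  1.65  0.    0.88 -1.71]
tray xyz [46.4 47.3] 17.5 tilt(tip down) 0.3 roll -0.1 yaw err 0.1
```

Emit:
{"fn": "play_rows", "kwargs": {"plan": [[-1,-0.3,-3,0,-0.005,0,-1],[0,0,-3,0,0,0,-1],[0,0,-3,0,0,0,-1]]}}

```text
time_s: 13.07
eef_pos: [504.4, 206.3, 15.1]
ee_rot: [-0.007, -0.154, 0.988, -0.001]
force: [-19.8, -6.8, 34.6]
grip_width: 0.281
```

```bash
python3 - <<'E'
from h import *
tr()
E
```

```text
t 13.07 pos [504.4 206.3  15.1] yaw_y 107.7 z [-0.013 -0.004 -1.   ] F [-19.8  -6.8  34.6] g 0.281 j [ 0.17  0.63  1.65 -0.    0.88 -1.7 ]
tray xyz [46.3 47.6] 15.1 tilt(tip down) 0.8 roll 0.0 yaw err 0.1
```

Emit:
{"fn": "play_rows", "kwargs": {"plan": [[-0.5,0,1,0,0,0,-1],[0,0,0,0,0,0,0.1],[0,0,0,0,0,0,0.1],[0,0,0,0,0,0,0.1],[0,0,0,0,0,0,0.1]]}}

```text
time_s: 13.48
eef_pos: [507.3, 207.1, 19.7]
ee_rot: [-0.009, -0.154, 0.988, -0.002]
force: [0.9, 0.7, 0.3]
grip_width: 0.551
```

Emit:
{"fn": "play_rows", "kwargs": {"plan": [[0,0,25,0,0,0,0.1],[-5,-10,40,0,0,0,0.1],[-5,-10,40,0,0,0,0.1],[0,-10,40,0,0,0,0.1],[0,0,0,0,0,0,0.1]]}}

```text
time_s: 13.9
eef_pos: [494.9, 176.0, 168.3]
ee_rot: [-0.013, -0.154, 0.988, -0.002]
force: [0.2, -0.1, 0.8]
grip_width: 0.548
```

```bash
python3 - <<'E'
from h import *
tr();c=cap('wrist','w9');tr()
img=c['img'];hsv=cv2.cvtColor(img,cv2.COLOR_BGR2HSV)
T=np.load('T.npy')
masks={'amber':((16,150,90),(23,255,255)),'orange':((5,150,60),(15,255,255)),'yellow':((24,150,90),(36,255,255)),'blue':((105,120,30),(125,255,255))}
for n,(lo,hi) in masks.items():
  k,lab,s,cen=cv2.connectedComponentsWithStats(cv2.inRange(hsv,lo,hi))
  for i in range(1,k):
    if s[i,4]>25:
      u,v=cen[i]; p=inv(T,pix2w('w9',u,v,25))
      if abs(p[0])<110 and abs(p[1])<130: print(n,s[i],'tray',p.round(1))
for X,l in (((46.6,92,22),'butt'),((46.6,8,22),'neck front'),((-31,51,20),'pump butt'),((-31,97,19),'rod end')): print(l,w2pix('w9',w(T,X)).round(1))
E
```

```text
t 13.9 pos [494.9 176.  168.3] yaw_y 107.8 z [-0.025 -0.008 -1.   ] F [ 0.2 -0.1  0.8] g 0.548 j [ 0.12  0.38  1.57 -0.01  1.21 -1.76]
tray xyz [20.3 65.9] 168.3 tilt(tip down) 1.5 roll -0.0 yaw err 0.2
t 13.95 pos [493.7 176.3 165. ] yaw_y 107.7 z [-0.029 -0.008 -1.   ] F [-0.7 -0.2 -0.9] g 0.55 j [ 0.12  0.39  1.57 -0.    1.21 -1.76]
tray xyz [21.1 66.9] 165.0 tilt(tip down) 1.7 roll -0.1 yaw err 0.2
amber [ 293  176   38   94 2288] tray [46.4 50.4]
amber [232 260   4  17  50] tray [-23.3   1.2]
orange [321 179  11  19  95] tray [64.5 76.7]
orange [231 258   6  20  41] tray [-22.6   2.6]
yellow [219 164   9   5  41] tray [-29.8  99.2]
yellow [293 170  30  13 156] tray [46.4 93.1]
yellow [178 243  19  30 175] tray [-68.   18.2]
yellow [185 260   5  18  53] tray [-69.1   0. ]
yellow [307 269   4  78 115] tray [ 49.6 -39. ]
blue [ 215  215   24  132 1593] tray [-28.8  -7.7]
butt [307.9 173.7]
neck front [305.8 260.1]
pump butt [224.7 216.5]
rod end [223.  167.6]
```

```bash
python3 - <<'E'
from h import *
hsv=cv2.cvtColor(load('w9')['img'],cv2.COLOR_BGR2HSV)
def ch(p):
  h,s,v=map(int,p)
  if v<50: return '#'
  if s<60: return 'w' if v>110 else '.'
  if 105<=h<=125: return 'B'
  if h<=10 : return 'R' if h<4 else 'O'
  if h<=15: return 'o'
  if h<=23: return 'A'
  if h<=36: return 'Y'
  return '?'
for r in range(166,206,2): print(r,''.join(ch(hsv[r,x]) for x in range(284,352)))
print()
for r in range(250,286,2): print(r,''.join(ch(hsv[r,x]) for x in range(210,262)))
T=np.load('T.npy')
for z in (9,22,31,36,40,51): print(z,[float(w2pix('w9',w(T,(x,82,z)))[0].round(1)) for x in (33.5,54,59.5,61,68)])
E
```

```text
166 ..............................#..#........#.......#.################
168 ...........###.......#...##.....#......#.##.#..##.#.###############.
170 ..###.#.YYYYYYYYYYYYYYYYYYYYYYYYYYYYYYYY###########################.
172 ........AYYYYYYYYYYYYYYYYYYYYYYYYYYYYYYY##......................###.
174 ........YYYYA##################YYYYYYYY###..........................
176 ........YYYYYAAAAAooo.o...o.oAoAAAYYYYY###.......wwwwwwwwwwwwwwwwwww
178 .........YYAAAAAAAAAAAAAAAAAAAAAAAAYYYAoooOoooo..wwwwwww.....wwwwwww
180 ........YYAAAAAAAAAAAAAAAAAAAAAAAAAAYAAAAAAAAAAoOwwwwwww.....wwwwwww
182 ........YYAAAAAAAAAAAAAAAAAAAAAAAAAAAAAAAAAAAAooowwwwwwwwwwwwwwwwwww
184 .........AAAAAAAAAAAAAAAAAAAAAAAAAAAAAAAAAAAAAAoOwwwwwwwwwwwwwwwwwww
186 .........AAAAAAAAAAAAYAAAAAAAAAAAAAAAAAAAAAAAAAoOwwwwwwwwwwwwwwwwwww
188 .........AAAAAYAAAAAAYYYAAAAAAAAAAAAAAoAAAAoooAo.wwwwwwwwwwwwwwwwwww
190 .........AAAAAAAAAAAAYYYAAAAAAAAAAAAAAAAAAoooooowwwwwwwwwwwwwwwwwwww
192 .....#...AAAAAAAAAAAYYYYYAAAAAAAAAAAAAAooooooooO.wwwwwwwwwwwwwwwwwww
194 ..#......AAAAAAAAAAAAYAAAAAAAAAAAAAAAoAoooAooooO.wwwwwwwwwwwwwwwwwww
196 .
[... 919 characters left out ...]
wwwww.#####
270 ....###############BBRoAAAoOwwwwwwwwwwwwwwwwww.#####
272 ...################BB?oAAAoOwwwwwwwwwwwwwwwww..#####
274 ..#################BB?oAAAoOwwwwwwwwwwwwwwwwww.#####
276 .##################BBBB?oAoOwwwwwwwwwwwwwwwwww.#####
278 .##################BBBBBB?Owwwwwwwwwwwwwwwwwww.#####
280 ###################BBBBBBBBwwwwwwwww.wwwwwwwww.#####
282 ###################BBBBBBBBwwwwwwww...wwwwwwww.#####
284 ###################BBBBBBBB.wwwwwwwwwwwwwwwwww.#####
9 [292.8, 314.2, 319.9, 321.5, 328.8]
22 [293.4, 315.7, 321.7, 323.3, 331.0]
31 [293.9, 316.9, 323.0, 324.7, 332.6]
36 [294.1, 317.5, 323.8, 325.5, 333.5]
40 [294.3, 318.1, 324.5, 326.2, 334.3]
51 [295.0, 319.7, 326.3, 328.1, 336.6]
```

Emit:
{"fn": "play_rows", "kwargs": {"plan": [[-1,26,-25,0.009,-0.028,0,-1],[0,0,-35,0,0,0,-1],[0,0,-25,0,0,0,-1],[0,0,-5,0,0,0,-1],[0,0,0,0,0,0,-1]]}}

```text
time_s: 14.37
eef_pos: [492.1, 203.7, 70.3]
ee_rot: [-0.0, -0.154, 0.988, 0.001]
force: [0.1, 0.1, 1.2]
grip_width: 0.004
```

Emit:
{"fn": "play_rows", "kwargs": {"plan": [[0,0,0,0,0,0,-1],[0,0,0,0,0,0,-1],[0,0,0,0,0,0,-1]]}}

```text
time_s: 14.62
eef_pos: [492.8, 203.8, 71.5]
ee_rot: [-0.0, -0.154, 0.988, 0.001]
force: [0.0, -0.4, -0.3]
grip_width: -0.003
```

```bash
python3 - <<'E'
from h import *
tr()
E
```

```text
t 14.62 pos [492.8 203.8  71.5] yaw_y 107.7 z [-0.001  0.001 -1.   ] F [ 0.  -0.4 -0.3] g -0.003 j [ 0.17  0.51  1.66  0.    0.97 -1.71]
tray xyz [47.5 59.4] 71.5 tilt(tip down) 0.0 roll -0.1 yaw err 0.1
```

Emit:
{"fn": "play_rows", "kwargs": {"plan": [[0,-1,-18,0,0,0,-1],[0,0,-12,0,0,0,-1],[0,0,-3,0,0,0,-1],[0,0,-3,0,0,0,-1]]}}

```text
time_s: 14.95
eef_pos: [496.2, 203.0, 39.6]
ee_rot: [0.005, -0.153, 0.988, 0.001]
force: [0.4, 1.0, 0.2]
grip_width: 0.002
```

Emit:
{"fn": "play_rows", "kwargs": {"plan": [[0,0,-3,0,0,0,-1]]}}

```text
time_s: 15.03
eef_pos: [496.7, 203.1, 37.2]
ee_rot: [0.005, -0.153, 0.988, 0.001]
force: [0.2, 0.4, 0.5]
grip_width: -0.001
```

Emit:
{"fn": "play_rows", "kwargs": {"plan": [[0,0,-3,0,0,0,-1]]}}

```text
time_s: 15.12
eef_pos: [497.2, 203.1, 34.7]
ee_rot: [0.006, -0.153, 0.988, 0.001]
force: [-0.4, -0.3, 1.4]
grip_width: -0.003
```

Emit:
{"fn": "play_rows", "kwargs": {"plan": [[0,0,-3,0,0,0,-1],[0,0,-3,0,0,0,-1]]}}

```text
time_s: 15.28
eef_pos: [497.3, 203.2, 34.5]
ee_rot: [0.006, -0.154, 0.988, 0.0]
force: [-16.0, -5.7, 37.4]
grip_width: 0.002
```

Emit:
{"fn": "play_rows", "kwargs": {"plan": [[0,0,25,0,0,0,-1],[12,-23,15,0,0,0,-1],[12,-23,0,0,0,0,-1],[12,-24,0,0,0,0,-1],[0,0,0,0,0,0,-1]]}}

```text
time_s: 15.7
eef_pos: [535.3, 131.7, 80.9]
ee_rot: [0.009, -0.156, 0.988, -0.0]
force: [0.5, 0.1, -1.0]
grip_width: -0.003
```

Emit:
{"fn": "play_rows", "kwargs": {"plan": [[0,0,-15,0,0,0,-1],[0,0,-10,0,0,0,-1],[0,0,0,0,0,0,-1]]}}

```text
time_s: 15.95
eef_pos: [536.6, 130.8, 56.6]
ee_rot: [0.011, -0.155, 0.988, -0.0]
force: [0.1, 0.7, 0.5]
grip_width: 0.0
```

```bash
python3 - <<'E'
from h import *
tr()
E
```

```text
t 15.95 pos [536.6 130.8  56.6] yaw_y 107.8 z [ 0.022  0.003 -1.   ] F [0.1 0.7 0.5] g 0.0 j [ 0.03  0.56  1.63  0.    0.93 -1.86]
tray xyz [-35.3  39.8] 56.6 tilt(tip down) -1.3 roll 0.2 yaw err 0.2
```

Emit:
{"fn": "play_rows", "kwargs": {"plan": [[-1.5,4,-15,-0.003,0.022,0,-1],[0,0,-6,0,0,0,-1],[0,0,-3,0,0,0,-1]]}}

```text
time_s: 16.2
eef_pos: [535.1, 136.1, 32.9]
ee_rot: [0.0, -0.155, 0.988, -0.0]
force: [-0.2, -0.5, 0.2]
grip_width: 0.001
```

Emit:
{"fn": "play_rows", "kwargs": {"plan": [[0,0,-3,0,0,0,-1]]}}

```text
time_s: 16.28
eef_pos: [535.0, 136.4, 29.9]
ee_rot: [0.001, -0.156, 0.988, -0.0]
force: [-0.7, 0.9, 0.6]
grip_width: -0.003
```

Emit:
{"fn": "play_rows", "kwargs": {"plan": [[0,0,-3,0,0,0,-1],[0,0,-2,0,0,0,-1]]}}

```text
time_s: 16.45
eef_pos: [534.1, 136.2, 28.2]
ee_rot: [-0.001, -0.156, 0.988, -0.001]
force: [-10.6, -3.0, 26.5]
grip_width: 0.0
```

Emit:
{"fn": "play_rows", "kwargs": {"plan": [[0,0,25,0,0,0,-1],[-14,14,40,0,0,0,-1],[-14,14,40,0,0,0,-1],[-14,14,40,0,0,0,-1],[0,0,0,0,0,0,-1]]}}

```text
time_s: 16.87
eef_pos: [491.9, 176.7, 173.5]
ee_rot: [0.0, -0.156, 0.988, -0.0]
force: [0.5, -0.3, 0.9]
grip_width: -0.003
```

```bash
python3 - <<'E'
from h import *
tr();cap('wrist','wA');tr();hsv=cv2.cvtColor(load('wA')['img'],cv2.COLOR_BGR2HSV)
T=np.load('T.npy')
def ch(p):
  h,s,v=map(int,p)
  if v<50: return '#'
  if s<60: return 'w' if v>110 else '.'
  if 105<=h<=125: return 'B'
  if h<=15: return 'O'
  if h<=23: return 'A'
  if h<=36: return 'Y'
  return '?'
for X in ((55,82,36),(-25,6,32)):
  u,v=w2pix('wA',w(T,X)).astype(int)
  for r in range(v-14,v+16,3): print(r,''.join(ch(hsv[r,x]) for x in range(u-30,u+30)))
  print()
k,lab,s,cen=cv2.connectedComponentsWithStats(cv2.inRange(hsv,(105,120,30),(125,255,255)))
for i in range(1,k):
  if s[i,4]>200: print('blue',s[i],inv(T,pix2w('wA',*cen[i],25)).round(1))
E
```

```text
t 16.87 pos [491.9 176.7 173.5] yaw_y 107.9 z [ 0.001 -0.001 -1.   ] F [ 0.5 -0.3  0.9] g -0.003 j [ 0.12  0.36  1.59 -0.    1.19 -1.76]
tray xyz [21.9 68.5] 173.5 tilt(tip down) -0.0 roll 0.0 yaw err 0.3
t 16.92 pos [491.7 175.7 170.7] yaw_y 107.9 z [-0.002 -0.001 -1.   ] F [ 0. -0. -1.] g -0.0 j [ 0.12  0.36  1.59 -0.    1.19 -1.76]
tray xyz [21.  68.9] 170.7 tilt(tip down) 0.1 roll 0.0 yaw err 0.3
171 .....YYYYYYYYY#YYYYY##YYYYYYYYYYYYYY####....................
174 .....YYYYAAAAAOO.AAO.OOOOAOAAYYYYYY####.......wwwwwwwwwwwwww
177 .....YYAAAAAAAAAAAAAAAAAAAAAAAAAYAOOOOAAAAO..wwwwww......www
180 ...##AAAAAAAAAAAAAAAAAAAAAAAAAAAAAAAAOAOAAAO.wwwwwww....wwww
183 .....AAAAAAAAAAAAAAAAAAAAAAAAAAAAAAAAAAOOAOO.wwwwwwwwwwwwwww
186 ....AAAAAAAAAAAAAAYAAAAAAAAAAAAAAOAAAAOOOOOOwwwwwwwwwwwwwwww
189 .....AAAAAAAAAAAAAYAYAAAAAAAAAAAAAAAOOOOOOOOwwwwwwwwwwwwwwww
192 #####AAAAAAAAAAAAAAAAAAAAAAAAAAAAAAAOOOOAOOOwwwwwwwwwwwwwwww
195 #####AAAAAAAAAAAAAAAAAAAAAAAAAAAA##OOOOOOOO.wwwwwwwwwwwwwwww
198 #####AAAAAAAAAAAAAAAAAAAAAAAAAAA########....wwwwww......wwww

247 ################BBBBBBBBBBBBBBBBBBBB###.####################
250 ################BBBBBBBBBBBBBBBBBBBB#..................#####
253 ################BBBBBBBBBBBBBBBBBBBB#..................#####
256 ################BBBBBBBBBBBBBB?OOOOOwwwwwwwwwwwwwwwwww.#####
259 ################BBBBBBBBBBBBBB?OAAAOOwwwwwww...wwww.########
262 #################BBBBBBBBBBBBB?OAAAOOwwwwwwwwwww.###########
265 #################BBBBBBBBBBBBB?OAAAOOwwwwwwwwww.############
268 #################BBBBBBBBBBBBB?OAAAOOwwwwwwwwww.############
271 #################BBBBBBBBBBBBBB?OOAOOwwwwwwwww.#############
274 #################BBBBBBBBBBBBBBBBB??wwwwwwwww.##############

blue [ 215  212   22   88 1545] [-30.8  11.2]
```

```bash
python3 -c "
from rig import ctrl
print(ctrl.finish_job())"
```

```text
the job is handed in; nothing more can be done
None
```

Both tools are in their own cut-outs and the job is handed in, at about 17 s of the 54 s allowed. I put the pump away first, then the screwdriver. Each went tip-first under the guard strip at about 17° of tilt, and I then swung the handle down past its latch.

Last checks:
- **Lying flat:** I pressed down on each tool with the shut fingers. The screwdriver handle stopped firmly at 34.5 mm, with 35 mm expected. The pump barrel stopped at about 28 mm under 26 N, with 30 mm expected; I took that 2 mm as give and calibration.
- **Pump latch:** the wrist picture shows the orange tongue over the barrel.
- **Screwdriver latch:** the tongue shows about 10 px wide in the final picture. Scaled to that height, its free width would be about 10.4 px, so I take it as fully sprung back. I had used all 12 picture views by then, so this comes from pixel values only. Amber and orange are hard to tell apart there.
- **Forces:** the highest single force reading was about 37 N vertical (about 41 N in all), with the fingertips pressing on the screwdriver.
- **Left alone:** I never moved the arm against the tweezers or the pliers. The tweezers were in place when I last viewed them, after the pump; I did not check either again at the end.

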